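# Make up two furniture hardware kits and lid the tub

## Task

Make up the two hardware kits: the dark wooden knob and the green leg cap go into the round blue tub, the white-painted knob and the red-wheeled castor into the grey tray. Close the tub, over its parts, with the one of the two look-alike blue lids that fits: try them, and the right one drops fully home and lies flat on the rim. Leave the other lid on the bench clear of both kits, and do not disturb the glue bottle or the sander.

Things in the scene. Friction and masses are not known exactly. Their poses are not given: they have to be found in the camera images.
- tub: Round open blue tub, fixed: 116 mm across, 55 mm tall, wall 4 mm, bottom 5 mm thick, so the mouth is 108 mm across. Origin at the centre of its underside, on the bench; z up. With the fitting lid home, the middle of its handle is 83 mm above this origin; with the wrong lid on the rim, 93 mm. 40 mm of height is free under the lid, so the parts must lie side by side.
- tray: Open rectangular grey tray, fixed to the bench: 150 mm (its x) by 110 mm (its y), 35 mm tall, walls 6 mm, bottom 6 mm thick. Origin at the centre of its underside, on the bench; z up.
- lid_yellow_grip (a point): Loose blue lid, yellow handle, 120 g: disc 122 mm across, 5 mm thick; under it a plug 10 mm deep, hidden from above; on it an upright round handle 20 mm across, 46 mm tall. The point is the handle's middle, 38 mm above the lid's bottom, 23 mm above the disc; z up. Lids differ in handle colour and plug width: one enters the tub (3.5 mm play all round), the other stays up on its rim, 10 mm high.
- lid_white_grip (a point): Loose blue lid, white handle, 120 g: disc 122 mm across, 5 mm thick; under it a plug 10 mm deep, hidden from above; on it an upright round handle 20 mm across, 46 mm tall. The point is the handle's middle, 38 mm above the lid's bottom, 23 mm above the disc; z up. Lids differ in handle colour and plug width: one enters the tub (3.5 mm play all round), the other stays up on its rim, 10 mm high.
- knob_dark_mid (a point): Loose dark brown wooden cabinet knob, 30 g, standing on its narrow neck: 28 mm tall, head 36 mm across (widest from 11 to 23 mm up), neck 26 mm across. The point is at its centre, 14 mm above its bottom.
- knob_white_mid (a point): Loose white-painted wooden cabinet knob, 30 g, standing on its narrow neck: 28 mm tall, head 36 mm across (widest from 11 to 23 mm up), neck 26 mm across. The point is at its centre, 14 mm above its bottom.
- leg_cap_mid (a point): Loose green plastic cap for a furniture leg, 60 g, an upright cylinder 26 mm across and 36 mm tall with a flange 30 mm across on its lowest 4 mm. The point is at its centre, 18 mm above its bottom.
- castor_mid (a point): Loose furniture castor, 70 g, on its steel plate, red wheel up: plate 44 mm (its x) by 26 mm (its y), 4 mm thick; wheel 38 mm across between two steel cheeks, 26 mm over their outsides; 48 mm tall in all. Take it across the cheeks, along its y. The point is at its centre, 24 mm above its bottom; x is along the plate, y along the axle.
- glue: Yellow glue bottle with red cap, standing loose, 52 mm across, 150 mm tall; leave it alone. Origin at the centre of its bottom.
- sander: Blue palm sander standing loose on its black pad, 125 mm by 90 mm, 105 mm tall, 1.1 kg; leave it alone. Origin at the centre of its underside.
Things that resemble listed ones, but are neither listed nor needed, are in the scene too. Leave any orange or yellow look-alike of the part that bears knob_dark_mid alone.

How it is judged:
At the end, for the whole second after the job is handed in: Dark knob and green cap in the tub, white knob and castor in the tray (centres inside, below 45 mm). Fitting lid home on the tub (handle middle under 87 mm above its origin, within 12 mm, tilt under 0.09 rad). Other lid on the bench, 110 mm or more from both kits' centres. All at rest (horizontal distance between each of knob_dark_mid, leg_cap_mid and tub below 0.05 m and height (world z) of each of knob_dark_mid, leg_cap_mid, knob_white_mid, castor_mid below 0.045 m and x of knob_white_mid in the frame of tray between -0.066 and 0.066 m and y of knob_white_mid in the frame of tray between -0.047 and 0.047 m and x of castor_mid in the frame of tray between -0.066 and 0.066 m and y of castor_mid in the frame of tray between -0.047 and 0.047 m and ((horizontal distance between lid_white_grip and tub below 0.012 m and z of lid_white_grip in the frame of tub below 0.087 m and angle between lid_white_grip's own z axis and vertical below 0.09 rad and height (world z) of lid_yellow_grip below 0.07 m and horizontal distance between lid_yellow_grip and tub above 0.11 m and horizontal distance between lid_yellow_grip and tray above 0.11 m) or (horizontal distance between lid_yellow_grip and tub below 0.012 m and z of lid_yellow_grip in the frame of tub below 0.087 m and angle between lid_yellow_grip's own z axis and vertical below 0.09 rad and height (world z) of lid_white_grip below 0.07 m and horizontal distance between lid_white_grip and tub above 0.11 m and horizontal distance between lid_white_grip and tray above 0.11 m)) and linear speed of each of knob_dark, knob_white, leg_cap, castor, lid_white, lid_yellow below 0.02 m/s); the robot touches nothing.
It fails at once if the glue bottle is knocked over or pushed more than 25 mm (distance of glue from where it was at the start of the episode above 0.025 m or angle between glue's own z axis and vertical above 0.4 rad).
It fails at once if the sander is knocked over or pushed more than 25 mm (distance of sander from where it was at the start of the episode above 0.025 m or angle between sander's own z axis and vertical above 0.4 rad).
It also fails if it takes over 147 s, if anything falls off the work surface, if the arm or the gripper's body presses on something with over 40 N, if the wrist force passes 120 N, or if a joint passes its speed limit or range.

## Robot

A 7-joint arm with a two-finger parallel gripper is mounted at the origin on the work surface. World frame = base frame: x ahead of the robot, y to its left, z up, the work surface at z = 0. Lengths are in m, angles in rad, forces in N, time in s.
With the tool pointing down it reaches from about 0.4 to 0.85 m from the base axis. Payload 10.4 kg.
Tool frame: the origin (TCP) lies on the centre line of the jaws, within the pads' length; the fingertips stand 25 mm ahead of it and the grasp point (between the pads) lies 6 mm ahead of it (env.tip_reach is the distance from the TCP to the fingertips, in m); z points along the fingers, y is the direction in which the jaws open and shut (so a half turn about z gives the same grasp; the last joint's range is limited). The gripper opens to 85 mm and grips with 20 to 120 N. Pads are 22 mm wide; open, the fingers measure 114 mm over their backs; the gripper's body (76 mm by 85 mm) begins 54 mm behind the grasp point. The pads swing forward as they close: fully open they stand 13 mm farther back than shut.
Start: joints at [1.145, 0.332, -0.065, 1.46, 0.022, 1.35, -0.088], TCP at [0.245, -0.575, 0.223] pointing down, gripper open.
Joint ranges: [-2.6, 2.6], [-0.5, 2.12], [-1.47, 1.34], [0.16, 2.42], [-1.27, 4.41], [0.06, 2.06], [-2.6, 2.6]. Speed limits (rad/s): [2.22, 2.22, 2.79, 2.79, 3.14, 3.14, 3.14].

## Interface

Orientations are given as [roll, pitch, yaw] about the fixed x, y, z axes, in that order (R = Rz(yaw) Ry(pitch) Rx(roll)).
In Python, from station import env gives the robot as it stands.
- The arm moves only by the tool servo_tool, never from a script. Its argument "increments" is a list of rows, each an object of numbers: "tx", "ty", "tz": the shift along the tool's x, y, z in mm; "rx", "ry", "rz": the turn, a rotation vector about the tool's x, y, z in rad. A call has exactly 10 rows; each row shifts and turns the commanded pose from where the row before left it, along the tool's axes as they then stand; what a row does not reach is not made up. A row lasts 1/8 s, in which the tool goes at most 62.5 mm and 10.7 degrees, less where a joint would pass 70% of its speed; a pose out of reach is approached as far as the arm can. A call with a gripper value outside its range is refused whole. "fingers" is the opening, from 0 (shut) to 1 (fully open), set as the call begins (left out, the last holds). The fingers move at their own pace and stop on an object; "squeeze" is the grip in N (left out, the last holds). Time passes only in rows, so rows that do not move let the fingers close, or fill a call up. It gives the time, the measured TCP pose, the force and the opening at its end, in the units of the state.
- env.observe(): the state, without advancing time (a new reading comes with each control period).
- env.capture(name): name is "side" or "top" or "wrist"; returns the picture (384x512x3 uint8, blue, green, red); there is no depth.
- env.camera_model(name): a dict with "fx", "fy", "cx", "cy" (pixels), "k1" (the pictures are not rectified: a ray, as slopes to the right and down, at radius r is drawn at 1 + k1 r^2 times it, then the intrinsics apply), "world_from_camera" (4x4, takes a point from camera to world coordinates); the wrist camera has in their place "mount" (4x4, takes a point from camera to tool coordinates, whose origin is the TCP and whose axes are the flange's). Camera axes: x right, y up, looking along -z (the intrinsics and any distortion apply to the point x, -y, -z); pixel columns grow to the right and rows downward; lengths in m; the calibration is good to about 2 mm. A picture is of the moment at which its call begins: read the wrist's pose just before it. camera_model takes no time and is no camera call.
- env.hand_in(): hands the job in, once; it reports no verdict.
The state is a dict: "clock": time; "q": joint angles; "dq": joint speeds; "effort": joint torques, N m; "position": TCP position; "tcp_rot": TCP orientation; "wrist_force": force on the tool from outside, world axes, zero at the start; "wrist_torque": the same for the moment, N m; "finger_gap": opening from 0.0 (shut) to 1.0 (fully open).
Only numpy, scipy, OpenCV 4.12 (cv2) and the standard library are available. Lean on these libraries where they do the work, as an engineer would, in place of code of your own. Each camera call takes 0.05 s, during which the arm holds its last target.

## Working session

There is one attempt and no reset: what is moved stays moved. The work goes in short steps, Python scripts to look and compute and a tool call to move; the robot and the scene stay as the last step left them, time stands still between calls to the robot, and variables do not carry over. Pictures are saved under pics/ and viewed, and the job is handed in when it is done.

Besides the shell and the picture viewer there is one more tool, called after "Call:" as a command line: name --argument value ..., lists and objects as JSON in quotes. servo_tool: Moves the arm, as the interface text tells. Its arguments: {"type":"object","properties":{"increments":{"type":"array","items":{"type":"object","properties":{"tx":{"type":"number"},"ty":{"type":"number"},"tz":{"type":"number"},"rx":{"type":"number"},"ry":{"type":"number"},"rz":{"type":"number"}}}},"fingers":{"type":"number"},"squeeze":{"type":"number"}},"required":["increments"]}

```bash
ls; mkdir -p pics; python3 - <<'E'
from station import env
import cv2
print(env.observe())
for n in ("side","top","wrist"):
    m=env.camera_model(n);print(n,m)
    cv2.imwrite(f"pics/{n}0.png",env.capture(n))
print(env.tip_reach)
E
```

```text
pics
{'clock': 0.0, 'q': array([ 1.14540847,  0.33287179, -0.064715  ,  1.46091567,  0.02160943,
        1.34991105, -0.08853421]), 'dq': array([ 7.28087990e-04, -5.57460752e-04,  3.93768818e-05,  1.67994686e-04,
        1.54213284e-03,  3.29178195e-04,  5.62894697e-04]), 'effort': array([ 2.00014671e-03, -6.25439572e+01,  5.05579705e-02, -3.91607809e+01,
        1.63516944e-02,  9.90390225e-03,  2.86381794e-05]), 'position': array([ 0.24484146, -0.57463252,  0.22202828]), 'tcp_rot': array([-3.14018450e+00,  6.94226660e-05,  4.02790398e-01]), 'wrist_force': array([0.39622277, 0.96477199, 1.28465387]), 'wrist_torque': array([-0.01586344, -0.02648943, -0.01316641]), 'finger_gap': 0.9981785847421791}
side {'fx': 428.6527320854391, 'fy': 428.6527320854391, 'cx': 247.9817103319151, 'cy': 192.9408612512225, 'k1': 0.030923549148054574, 'world_from_camera': array([[-0.82071032,  0.35865184, -0.44475097, -0.11297391],
       [-0.5711671 , -0.53442536,  0.62302302,  0.85445203],
       [-0.01423784,  0.76534854,  0.64345854,  0.93445998],
       [ 0.        ,  0.        ,  0.        ,  1.     
[... 203 characters left out ...]
900167,  0.30444938],
       [-0.99940014,  0.01824682,  0.02943498,  0.01434244],
       [ 0.03222337,  0.17852079,  0.98340835,  1.1516376 ],
       [ 0.        ,  0.        ,  0.        ,  1.        ]])}
wrist {'fx': 285.8623565271817, 'fy': 285.8623565271817, 'cx': 257.71753377034406, 'cy': 195.54825584525736, 'k1': -0.03792756162236309, 'mount': array([[ 4.81688227e-04,  9.65686222e-01,  2.59711162e-01,
         6.52959961e-02],
       [ 9.99999734e-01, -6.07574060e-04,  4.04440837e-04,
         1.44506428e-04],
       [ 5.48356709e-04,  2.59710898e-01, -9.65686258e-01,
        -1.52262925e-01],
       [ 0.00000000e+00,  0.00000000e+00,  0.00000000e+00,
         1.00000000e+00]])}
0.025
```

View pics/top0.png

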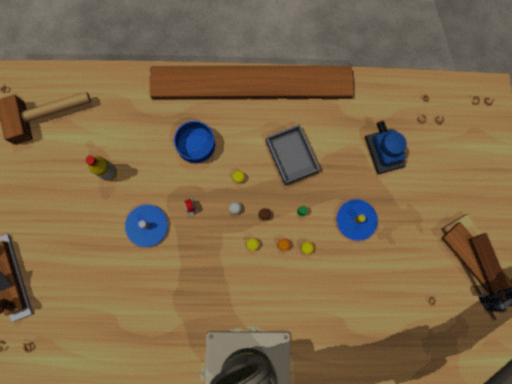

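View pics/side0.png

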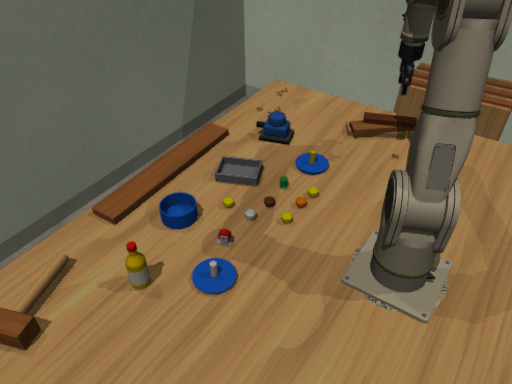

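The top view shows the tub at (195,142), tray (293,154), white-handled lid (147,226), yellow-handled lid (357,219), castor (190,207), white knob (236,208), dark knob (265,214), and green cap (303,211). The yellow and orange knobs are decoys. Next I'll measure.

```bash
cat > h.py <<'E'
import numpy as np, cv2
from station import env
from scipy.spatial.transform import Rotation as R
def world_from_cam(n, obs=None):
    m=env.camera_model(n)
    if n!="wrist": return m,m["world_from_camera"]
    o=obs or env.observe(); T=np.eye(4); T[:3,:3]=R.from_euler('xyz',o['tcp_rot']).as_matrix(); T[:3,3]=o['position']
    return m,T@m["mount"]
def ray(mT,u,v):
    m,T=mT; K=np.array([[m['fx'],0,m['cx']],[0,m['fy'],m['cy']],[0,0,1.]])
    p=cv2.undistortPoints(np.array([[[u,v]]],float),K,np.array([m['k1'],0,0,0]))[0,0]
    d=T[:3,:3]@np.array([p[0],-p[1],-1]); return T[:3,3],d
def onplane(mT,u,v,z):
    o,d=ray(mT,u,v); return o+d*(z-o[2])/d[2]
def proj(mT,P):
    m,T=mT; c=np.linalg.inv(T)@np.append(P,1); x,y=c[0]/-c[2],-c[1]/-c[2]; s=1+m['k1']*(x*x+y*y)
    return np.array([m['fx']*x*s+m['cx'],m['fy']*y*s+m['cy']])
def blobs(img,lo,hi,amin=15):
    hsv=cv2.cvtColor(img,cv2.COLOR_BGR2HSV); mk=cv2.inRange(hsv,np.array(lo),np.array(hi))
    n,l,s,c=cv2.connectedComponentsWithStats(mk); return [(c[i],s[i]) for i in range(1,n) if s[i,4]>=amin],l
E
python3 - <<'E'
from h import *
im=cv2.imread("pics/top0.png")
c=cv2.resize(im[110:265,110:410],None,fx=2.6,fy=2.6,interpolation=cv2.INTER_CUBIC); cv2.imwrite("pics/topc.png",c)
mT=world_from_cam("top")
for nm,lo,hi in [("blue",(100,150,60),(125,255,255)),("green",(60,80,30),(90,255,255)),("yellow",(22,190,100),(35,255,255)),("red",(0,200,80),(4,255,255)),("white",(0,0,130),(180,60,255)),("grey",(90,10,40),(130,90,160)),("dark",(0,50,0),(15,255,75))]:
    for b,s in blobs(im,lo,hi)[0]:
        if 60<b[1]<270 and 110<b[0]<420: print(nm,b.round(1),s,onplane(mT,*b,0.02).round(3))
m2=world_from_cam("side")
i2=cv2.imread("pics/side0.png"); cv2.imwrite("pics/sidec.png",cv2.resize(i2[110:310,110:350],None,fx=3,fy=3,interpolation=cv2.INTER_CUBIC))
E
```

```text
blue [195.  142.1] [ 175  122   39   39 1056] [0.651 0.164 0.02 ]
blue [390.8 145.5] [375 131  30  33 673] [ 0.655 -0.424  0.02 ]
blue [356.5 219.7] [ 337  200   40   40 1165] [ 0.429 -0.31   0.02 ]
blue [146.3 225.5] [ 126  206   41   40 1239] [0.402 0.292 0.02 ]
green [302.  210.6] [298 207   9   8  57] [ 0.453 -0.152  0.02 ]
yellow [238.2 176.2] [233 171  12  12 108] [0.551 0.034 0.02 ]
yellow [360.6 218.1] [358 216   6   5  25] [ 0.434 -0.323  0.02 ]
yellow [252.5 243.6] [247 238  12  12 119] [ 0.356 -0.01   0.02 ]
yellow [307.  247.6] [301 242  13  12 127] [ 0.347 -0.166  0.02 ]
red [189.1 205.1] [186 200   8  11  51] [0.463 0.173 0.02 ]
white [233.6 207. ] [229 202  10  10  76] [0.46  0.045 0.02 ]
white [141.6 223.8] [139 221   6   7  32] [0.407 0.306 0.02 ]
grey [371.1 140.8] [369 135   5  11  24] [ 0.668 -0.363  0.02 ]
grey [377.7 159.5] [373 147  14  23  53] [ 0.61  -0.381  0.02 ]
grey [141.6 223.6] [139 220   8   8  30] [0.408 0.306 0.02 ]
dark [250.4  96.9] [156  96 197   3 462] [0.798 0.002 0.02 ]
dark [194.5 205.7] [193 201   5   9  16] [0.462 0.158 0.02 ]
dark [264.9 214.1] [259 209  13  11 108] [ 0.441 -0.045  0.02 ]
```

View pics/topc.png

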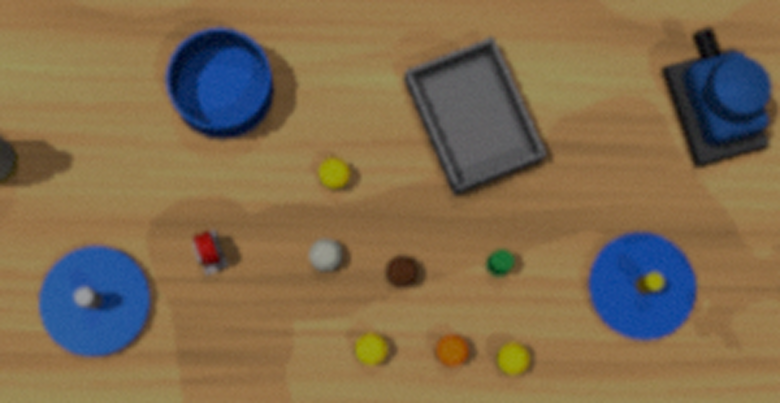

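View pics/sidec.png

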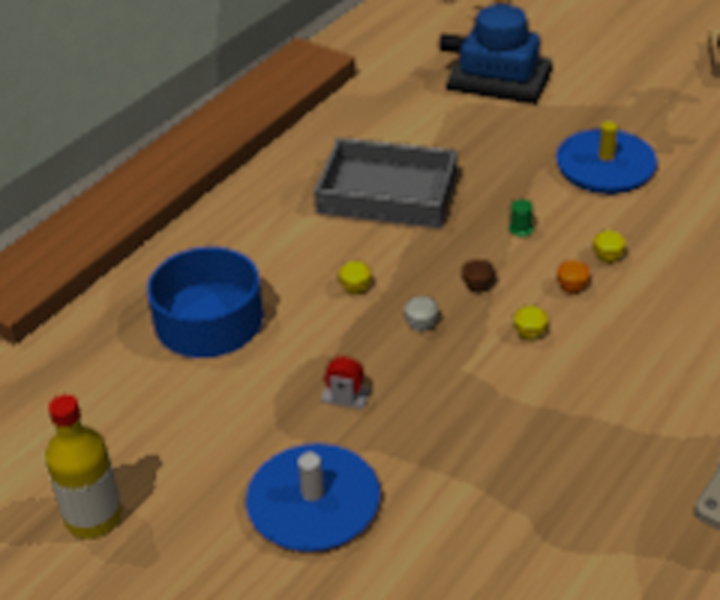

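Call:
servo_tool --increments '[{"rz":0.135,"tz":-26},{"rz":0.134,"tz":-26},{"rz":0.134,"tz":-26},{"tx":20,"ty":-50},{"tx":20,"ty":-50},{"tx":20,"ty":-50},{"tx":20,"ty":-50},{"tx":20,"ty":-50},{"tx":20,"ty":-50},{"tx":20,"ty":-50}]' --fingers 0.6 --squeeze 40

```text
$.increments[0]: bad value
```

Call:
servo_tool --increments '[{"tx":18,"ty":-50},{"tx":18,"ty":-50},{"tx":18,"ty":-50},{"tx":18,"ty":-50},{"tx":18,"ty":-50},{"tx":15,"ty":-25},{"tx":0},{"tx":0},{"tx":0},{"tx":0}]'

```text
$.increments[0]: bad value
```

```bash
python3 - <<'E'
from h import *
o=env.observe(); print(o['clock'],o['position'],o['tcp_rot'],o['q'].round(2))
im=env.capture("wrist"); cv2.imwrite("pics/w1.png",im); np.save("w1.npy",np.r_[o['position'],o['tcp_rot']])
cv2.imwrite("pics/w1b.png",cv2.resize(im,None,fx=1.55,fy=1.55,interpolation=cv2.INTER_CUBIC))
E
```

```text
0.15 [ 0.24483751 -0.57471547  0.22220653] [-3.14049003e+00  5.86663273e-05  4.02751700e-01] [ 1.15  0.33 -0.06  1.46  0.02  1.35 -0.09]
```

View pics/w1b.png

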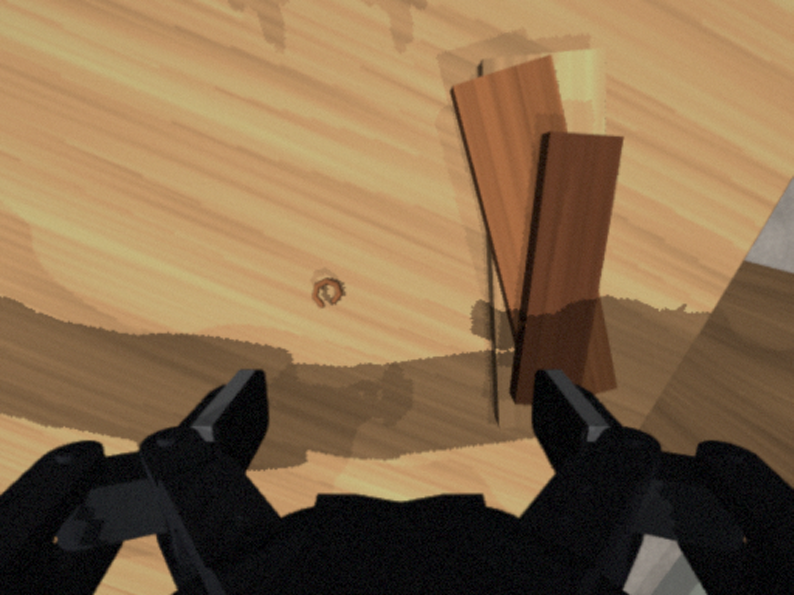

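The wrist view shows only the scrap boards, because the move was refused. I'll send full rows.

Call:
servo_tool --increments '[{"tx":0,"ty":0,"tz":-26,"rx":0,"ry":0,"rz":0.135},{"tx":0,"ty":0,"tz":-26,"rx":0,"ry":0,"rz":0.134},{"tx":0,"ty":0,"tz":-26,"rx":0,"ry":0,"rz":0.134},{"tx":20,"ty":-50,"tz":0,"rx":0,"ry":0,"rz":0},{"tx":20,"ty":-50,"tz":0,"rx":0,"ry":0,"rz":0},{"tx":20,"ty":-50,"tz":0,"rx":0,"ry":0,"rz":0},{"tx":20,"ty":-50,"tz":0,"rx":0,"ry":0,"rz":0},{"tx":20,"ty":-50,"tz":0,"rx":0,"ry":0,"rz":0},{"tx":20,"ty":-50,"tz":0,"rx":0,"ry":0,"rz":0},{"tx":20,"ty":-50,"tz":0,"rx":0,"ry":0,"rz":0}]' --fingers 0.6 --squeeze 40

```text
clock: 1.45
position: [0.3854, -0.2233, 0.3009]
tcp_rot: [3.141, -0.0, -0.0]
wrist_force: [-0.1, -0.8, -0.3]
finger_gap: 0.597
```

Call:
servo_tool --increments '[{"tx":15,"ty":-50,"tz":0,"rx":0,"ry":0,"rz":0},{"tx":15,"ty":-50,"tz":0,"rx":0,"ry":0,"rz":0},{"tx":15,"ty":-50,"tz":0,"rx":0,"ry":0,"rz":0},{"tx":15,"ty":-50,"tz":0,"rx":0,"ry":0,"rz":0},{"tx":15,"ty":-50,"tz":0,"rx":0,"ry":0,"rz":0},{"tx":0,"ty":0,"tz":0,"rx":0,"ry":0,"rz":0},{"tx":0,"ty":0,"tz":0,"rx":0,"ry":0,"rz":0},{"tx":0,"ty":0,"tz":0,"rx":0,"ry":0,"rz":0},{"tx":0,"ty":0,"tz":0,"rx":0,"ry":0,"rz":0},{"tx":0,"ty":0,"tz":0,"rx":0,"ry":0,"rz":0}]'

```text
clock: 2.7
position: [0.4601, 0.0245, 0.3008]
tcp_rot: [3.141, -0.0, -0.001]
wrist_force: [-0.1, -0.7, 0.6]
finger_gap: 0.602
```

```bash
python3 - <<'E'
from h import *
o=env.observe(); print(o['clock'],o['position'],o['tcp_rot'],o['q'].round(2))
im=env.capture("wrist"); cv2.imwrite("pics/w2.png",im); np.save("w2.npy",np.r_[o['position'],o['tcp_rot']])
cv2.imwrite("pics/w2b.png",cv2.resize(im,None,fx=1.55,fy=1.55,interpolation=cv2.INTER_CUBIC))
E
```

```text
2.7 [0.46010135 0.0245003  0.3008355 ] [ 3.14140473e+00 -1.48298672e-04 -1.08958669e-03] [ 0.52 -0.04 -0.64  1.71 -0.02  1.46 -1.69]
```

View pics/w2b.png

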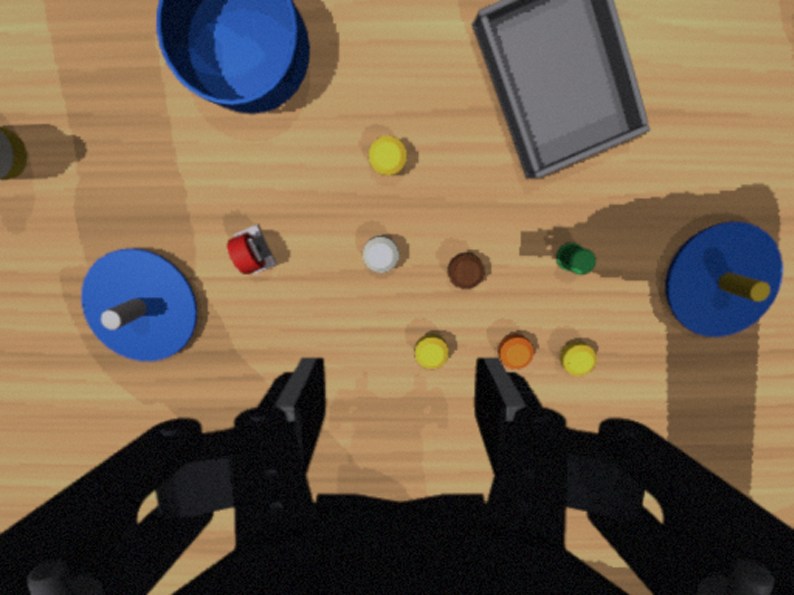

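The wrist view shows everything clearly. In the 1.55x picture the white knob is at (381,254), dark knob (466,270), green cap (577,258), castor (250,250), and lid handles' tops at (111,320) and (760,291).

```bash
cat > meas.py <<'E'
from h import *
def ell(mk_,l=None):
    cs,_=cv2.findContours(mk_,cv2.RETR_EXTERNAL,cv2.CHAIN_APPROX_NONE); c=max(cs,key=cv2.contourArea); return cv2.fitEllipse(cv2.convexHull(c))
def circ_plane(mT,mask_or_cnt,z,r=None):
    P=np.array([onplane(mT,*p,z)[:2] for p in mask_or_cnt.reshape(-1,2)]); 
    c,rr=cv2.minEnclosingCircle(P.astype(np.float32)); A=np.c_[2*P,np.ones(len(P))]; s=np.linalg.lstsq(A,(P**2).sum(1),rcond=None)[0]
    return s[:2],np.sqrt(s[2]+s[:2]@s[:2]),c,rr
E
python3 - <<'E'
from meas import *
a=np.load("w2.npy"); o={'position':a[:3],'tcp_rot':a[3:]}
W=(cv2.imread("pics/w2.png"),world_from_cam("wrist",o)); T=(cv2.imread("pics/top0.png"),world_from_cam("top"))
def run(name,lo,hi,box,z):
  for tag,(im,mT) in (("W",W),("T",T)):
    b=box[tag]
    if b is None: continue
    x0,y0,x1,y1=b; hsv=cv2.cvtColor(im,cv2.COLOR_BGR2HSV); mk=cv2.inRange(hsv,np.array(lo),np.array(hi)); m2=np.zeros_like(mk); m2[y0:y1,x0:x1]=mk[y0:y1,x0:x1]
    cs,_=cv2.findContours(m2,cv2.RETR_EXTERNAL,cv2.CHAIN_APPROX_NONE)
    if not cs: print(name,tag,"none"); continue
    c=max(cs,key=cv2.contourArea); h=cv2.convexHull(c); c2,r,_,_=circ_plane(mT,h,z); M=cv2.moments(h); u=M['m10']/M['m00'],M['m01']/M['m00']
    print(name,tag,"px",np.round(u,1),"cen",onplane(mT,*u,z)[:2].round(4),"fit",c2.round(4),"r",round(r,4))
s=1/1.55
B=lambda x,y,w:tuple(int(v*s) for v in(x-w,y-w,x+w,y+w))
run("white",(0,0,110),(180,75,255),{"W":B(381,254,30),"T":(225,198,245,218)},.020)
run("dark",(0,60,0),(15,255,110),{"W":B(466,270,30),"T":(255,204,275,224)},.020)
run("green",(55,80,20),(95,255,255),{"W":B(577,258,35),"T":(293,201,312,221)},.018)
run("red",(0,180,60),(6,255,255),{"W":B(250,250,45),"T":(180,195,200,215)},.030)
run("lidW",(100,130,40),(125,255,255),{"W":B(139,304,75),"T":(120,200,172,250)},.015)
run("lidY",(100,130,40),(125,255,255),{"W":B(724,279,70),"T":(330,194,383,245)},.015)
run("hW",(0,0,130),(180,60,255),{"W":B(111,320,14),"T":(136,217,150,230)},.061)
run("hY",(20,150,80),(35,255,255),{"W":B(761,291,14),"T":(352,210,368,226)},.061)
run("tub",(100,130,20),(128,255,255),{"W":None,"T":(170,115,220,168)},.055)
E
```

```text
white W px [245.3 163.9] cen [0.4589 0.0433] fit [0.4587 0.0433] r 0.0179
white T px [234.  207.2] cen [0.4595 0.0443] fit [0.4593 0.0439] r 0.016
dark W px [301.  173.8] cen [ 0.4435 -0.0423] fit [ 0.4434 -0.0424] r 0.0188
dark T px [265.1 214. ] cen [ 0.4413 -0.0454] fit [ 0.4411 -0.0455] r 0.019
green W px [371.  166.6] cen [ 0.4545 -0.1505] fit [ 0.4552 -0.151 ] r 0.0178
green T px [302.  210.7] cen [ 0.4528 -0.152 ] fit [ 0.4529 -0.1523] r 0.0127
red W px [156.2 163.9] cen [0.4608 0.1763] fit [0.4618 0.1729] r 0.0176
red T px [189.1 204.9] cen [0.4624 0.1719] fit [0.4617 0.1725] r 0.0152
lidW W px [ 89.5 196.3] cen [0.4064 0.2952] fit [0.4045 0.2958] r 0.0602
lidW T px [146.  225.3] cen [0.4034 0.2943] fit [0.4036 0.2942] r 0.0589
lidY W px [466.8 179.5] cen [ 0.4339 -0.3095] fit [ 0.4318 -0.3102] r 0.0605
lidY T px [356.7 219.6] cen [ 0.4297 -0.3124] fit [ 0.4302 -0.3127] r 0.0586
hW W px [ 71.  205.7] cen [0.4048 0.2968] fit [0.4046 0.2968] r 0.009
hW T px [141.6 223.9] cen [0.4032 0.2953] fit [0.4031 0.2952] r 0.0081
hY W px [489.4 187.5] cen [ 0.4318 -0.311 ] fit [ 0.4318 -0.3109] r 0.0087
hY T px [360.8 218.3] cen [ 0.4285 -0.3109] fit [ 0.4284 -0.3111] r 0.0082
tub T px [194.5 141.2] cen [0.6432 0.1608] fit [0.6439 0.161 ] r 0.0589
```

```bash
python3 - <<'E'
import cv2
im=cv2.imread("pics/w2.png")
cv2.imwrite("pics/w2c.png",cv2.resize(im[130:200,130:210],None,fx=8,fy=8,interpolation=cv2.INTER_CUBIC))
E
```

```text
(no output)
```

View pics/w2c.png

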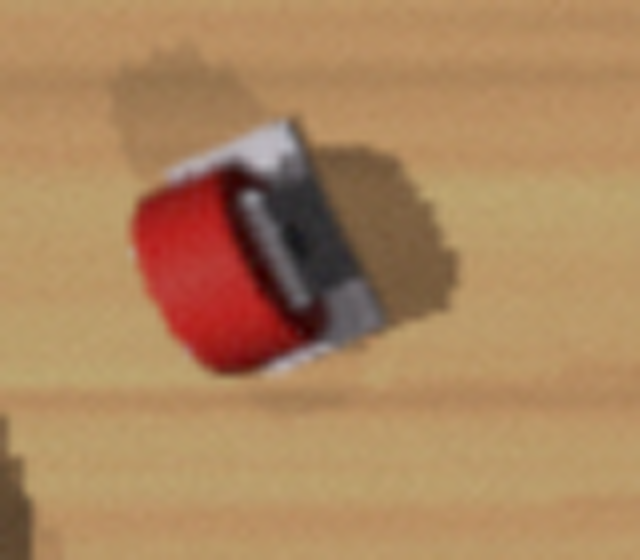

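```bash
python3 - <<'E'
from meas import *
a=np.load("w2.npy"); o={'position':a[:3],'tcp_rot':a[3:]}
mW=world_from_cam("wrist",o); mT=world_from_cam("top")
P=[onplane(mW,x/8-.5+130,y/8-.5+130,.004)[:2] for x,y in[(290,120),(383,325),(262,375),(168,178)]]; P=np.array(P)
print(P.round(4),P.mean(0)); d=P[1]-P[0]; print(np.linalg.norm(d),np.degrees(np.arctan2(d[1],d[0]))); 
Q=np.array([onplane(mT,x/2.6+110,y/2.6+110,.035)[:2] for x,y in[(406,72),(493,40),(550,155),(460,193)]]); print(Q.round(3),Q.mean(0)); 
for i in range(4): d=Q[(i+1)%4]-Q[i]; print(np.linalg.norm(d),np.degrees(np.arctan2(d[1],d[0])))
E
```

```text
[[0.4872 0.1678]
 [0.4467 0.1525]
 [0.4366 0.1776]
 [0.476  0.1929]] [0.46163234 0.17271389]
0.043335965087287646 -159.21010331461335
[[ 0.665 -0.046]
 [ 0.705 -0.145]
 [ 0.572 -0.208]
 [ 0.527 -0.107]] [ 0.61709277 -0.1261454 ]
0.10701752331606973 -67.75871675056686
0.14748531321579675 -154.70693523363914
0.11080419554563399 114.11618316476195
0.15095772864791446 23.80694010213257
```

Call:
servo_tool --increments '[{"tx":1.7,"ty":-49,"tz":0,"rx":0,"ry":0,"rz":0},{"tx":0,"ty":-49,"tz":0,"rx":0,"ry":0,"rz":0},{"tx":0,"ty":-50,"tz":0,"rx":0,"ry":0,"rz":0},{"tx":0,"ty":0,"tz":40,"rx":0,"ry":0,"rz":-0.121},{"tx":0,"ty":0,"tz":50,"rx":0,"ry":0,"rz":-0.121},{"tx":0,"ty":0,"tz":50,"rx":0,"ry":0,"rz":-0.121},{"tx":0,"ty":0,"tz":40,"rx":0,"ry":0,"rz":0},{"tx":0,"ty":0,"tz":30,"rx":0,"ry":0,"rz":0},{"tx":0,"ty":0,"tz":0,"rx":0,"ry":0,"rz":0},{"tx":0,"ty":0,"tz":0,"rx":0,"ry":0,"rz":0}]'

```text
clock: 4.0
position: [0.4626, 0.1732, 0.092]
tcp_rot: [3.141, -0.001, 0.363]
wrist_force: [0.2, -0.6, 0.3]
finger_gap: 0.603
```

```bash
python3 - <<'E'
from h import *
im=env.capture("wrist"); cv2.imwrite("pics/w3.png",im)
E
```

```text
(no output)
```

View pics/w3.png

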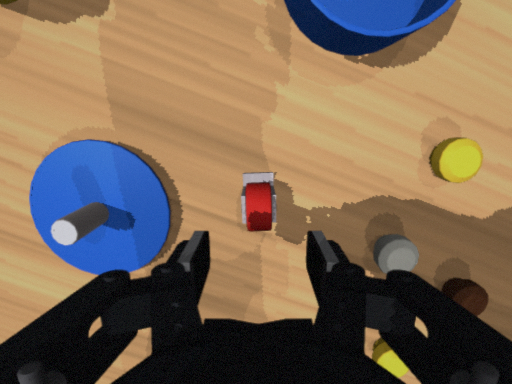

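Castor is centred at column 258 between the jaws and aligned. I'll descend and grip.

Call:
servo_tool --increments '[{"tx":-1,"ty":0,"tz":30,"rx":0,"ry":0,"rz":0},{"tx":0,"ty":0,"tz":20,"rx":0,"ry":0,"rz":0},{"tx":0,"ty":0,"tz":12,"rx":0,"ry":0,"rz":0},{"tx":0,"ty":0,"tz":0,"rx":0,"ry":0,"rz":0},{"tx":0,"ty":0,"tz":0,"rx":0,"ry":0,"rz":0},{"tx":0,"ty":0,"tz":0,"rx":0,"ry":0,"rz":0},{"tx":0,"ty":0,"tz":0,"rx":0,"ry":0,"rz":0},{"tx":0,"ty":0,"tz":0,"rx":0,"ry":0,"rz":0},{"tx":0,"ty":0,"tz":0,"rx":0,"ry":0,"rz":0},{"tx":0,"ty":0,"tz":0,"rx":0,"ry":0,"rz":0}]'

```text
clock: 5.3
position: [0.4609, 0.1726, 0.0288]
tcp_rot: [3.142, 0.0, 0.363]
wrist_force: [0.1, -0.2, 0.5]
finger_gap: 0.6
```

Call:
servo_tool --increments '[{"tx":0,"ty":0,"tz":0,"rx":0,"ry":0,"rz":0},{"tx":0,"ty":0,"tz":0,"rx":0,"ry":0,"rz":0},{"tx":0,"ty":0,"tz":0,"rx":0,"ry":0,"rz":0},{"tx":0,"ty":0,"tz":0,"rx":0,"ry":0,"rz":0},{"tx":0,"ty":0,"tz":0,"rx":0,"ry":0,"rz":0},{"tx":0,"ty":0,"tz":0,"rx":0,"ry":0,"rz":0},{"tx":0,"ty":0,"tz":-30,"rx":0,"ry":0,"rz":0},{"tx":0,"ty":0,"tz":-50,"rx":0,"ry":0,"rz":0},{"tx":0,"ty":0,"tz":-50,"rx":0,"ry":0,"rz":0},{"tx":0,"ty":0,"tz":0,"rx":0,"ry":0,"rz":0}]' --fingers 0 --squeeze 40

```text
clock: 6.55
position: [0.4629, 0.1735, 0.1621]
tcp_rot: [3.14, -0.006, 0.363]
wrist_force: [-0.4, 0.6, -1.6]
finger_gap: 0.209
```

Call:
servo_tool --increments '[{"tx":9,"ty":48,"tz":0,"rx":0,"ry":0,"rz":0},{"tx":9,"ty":48,"tz":0,"rx":0,"ry":0,"rz":0},{"tx":9,"ty":48,"tz":0,"rx":0,"ry":0,"rz":0},{"tx":9,"ty":48,"tz":0,"rx":0,"ry":0,"rz":0},{"tx":9,"ty":48,"tz":0,"rx":0,"ry":0,"rz":0},{"tx":9,"ty":48,"tz":0,"rx":0,"ry":0,"rz":0},{"tx":9,"ty":45,"tz":0,"rx":0,"ry":0,"rz":0},{"tx":0,"ty":0,"tz":0,"rx":0,"ry":0,"rz":0},{"tx":0,"ty":0,"tz":0,"rx":0,"ry":0,"rz":0},{"tx":0,"ty":0,"tz":0,"rx":0,"ry":0,"rz":0}]'

```text
clock: 7.8
position: [0.6376, -0.115, 0.1585]
tcp_rot: [-3.141, 0.0, 0.365]
wrist_force: [0.3, 0.4, -0.2]
finger_gap: 0.209
```

```bash
python3 - <<'E'
from h import *
im=env.capture("wrist"); cv2.imwrite("pics/w4.png",im)
E
```

```text
(no output)
```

View pics/w4.png

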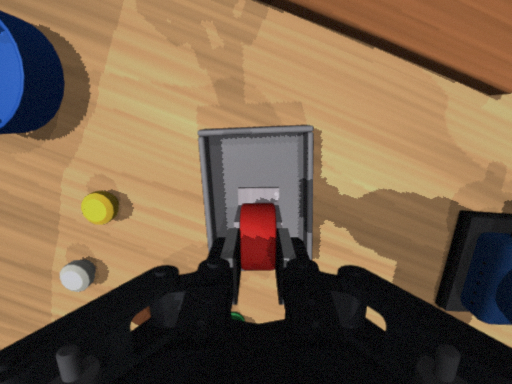

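The castor is held, and the tray lies straight below.

Call:
servo_tool --increments '[{"tx":2,"ty":0,"tz":40,"rx":0,"ry":0,"rz":0},{"tx":0,"ty":0,"tz":40,"rx":0,"ry":0,"rz":0},{"tx":0,"ty":0,"tz":25,"rx":0,"ry":0,"rz":0},{"tx":0,"ty":0,"tz":8,"rx":0,"ry":0,"rz":0},{"tx":0,"ty":0,"tz":5,"rx":0,"ry":0,"rz":0},{"tx":0,"ty":0,"tz":0,"rx":0,"ry":0,"rz":0},{"tx":0,"ty":0,"tz":0,"rx":0,"ry":0,"rz":0},{"tx":0,"ty":0,"tz":0,"rx":0,"ry":0,"rz":0},{"tx":0,"ty":0,"tz":0,"rx":0,"ry":0,"rz":0},{"tx":0,"ty":0,"tz":0,"rx":0,"ry":0,"rz":0}]'

```text
clock: 9.1
position: [0.6399, -0.1157, 0.0409]
tcp_rot: [3.141, -0.0, 0.363]
wrist_force: [0.3, 0.6, -0.9]
finger_gap: 0.209
```

Call:
servo_tool --increments '[{"tx":0,"ty":0,"tz":0,"rx":0,"ry":0,"rz":0},{"tx":0,"ty":0,"tz":0,"rx":0,"ry":0,"rz":0},{"tx":0,"ty":0,"tz":0,"rx":0,"ry":0,"rz":0},{"tx":0,"ty":0,"tz":0,"rx":0,"ry":0,"rz":0},{"tx":0,"ty":0,"tz":-30,"rx":0,"ry":0,"rz":0},{"tx":0,"ty":0,"tz":-45,"rx":0,"ry":0,"rz":0},{"tx":0,"ty":0,"tz":-45,"rx":0,"ry":0,"rz":0.121},{"tx":0,"ty":0,"tz":0,"rx":0,"ry":0,"rz":0.121},{"tx":0,"ty":0,"tz":0,"rx":0,"ry":0,"rz":0.122},{"tx":0,"ty":0,"tz":0,"rx":0,"ry":0,"rz":0}]' --fingers 0.42

```text
clock: 10.35
position: [0.6399, -0.1156, 0.1609]
tcp_rot: [3.141, -0.0, -0.0]
wrist_force: [-0.3, -0.0, 0.1]
finger_gap: 0.42
```

Call:
servo_tool --increments '[{"tx":-45,"ty":-40,"tz":0,"rx":0,"ry":0,"rz":0},{"tx":-45,"ty":-40,"tz":0,"rx":0,"ry":0,"rz":0},{"tx":-45,"ty":-40,"tz":0,"rx":0,"ry":0,"rz":0},{"tx":-46,"ty":-39,"tz":0,"rx":0,"ry":0,"rz":0},{"tx":0,"ty":0,"tz":40,"rx":0,"ry":0,"rz":0},{"tx":0,"ty":0,"tz":40,"rx":0,"ry":0,"rz":0},{"tx":0,"ty":0,"tz":35,"rx":0,"ry":0,"rz":0},{"tx":0,"ty":0,"tz":16,"rx":0,"ry":0,"rz":0},{"tx":0,"ty":0,"tz":0,"rx":0,"ry":0,"rz":0},{"tx":0,"ty":0,"tz":0,"rx":0,"ry":0,"rz":0}]' --fingers 0.68

```text
clock: 11.6
position: [0.46, 0.0437, 0.031]
tcp_rot: [3.142, -0.002, -0.001]
wrist_force: [-0.3, -0.3, -0.1]
finger_gap: 0.678
```

Call:
servo_tool --increments '[{"tx":0,"ty":0,"tz":0,"rx":0,"ry":0,"rz":0},{"tx":0,"ty":0,"tz":0,"rx":0,"ry":0,"rz":0},{"tx":0,"ty":0,"tz":0,"rx":0,"ry":0,"rz":0},{"tx":0,"ty":0,"tz":0,"rx":0,"ry":0,"rz":0},{"tx":0,"ty":0,"tz":0,"rx":0,"ry":0,"rz":0},{"tx":0,"ty":0,"tz":0,"rx":0,"ry":0,"rz":0},{"tx":0,"ty":0,"tz":-30,"rx":0,"ry":0,"rz":0},{"tx":0,"ty":0,"tz":-50,"rx":0,"ry":0,"rz":0},{"tx":0,"ty":0,"tz":-40,"rx":0,"ry":0,"rz":0},{"tx":0,"ty":0,"tz":0,"rx":0,"ry":0,"rz":0}]' --fingers 0 --squeeze 30

```text
clock: 12.85
position: [0.4609, 0.0437, 0.1526]
tcp_rot: [3.141, -0.005, -0.001]
wrist_force: [0.7, 0.2, -0.2]
finger_gap: 0.0
```

```bash
python3 - <<'E'
from h import *
im=env.capture("wrist"); cv2.imwrite("pics/w5.png",im)
E
```

```text
(no output)
```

View pics/w5.png

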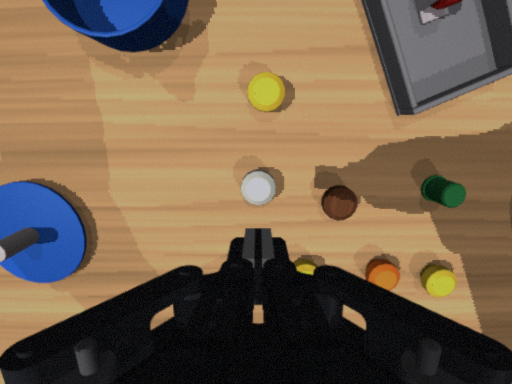

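The white knob (258,187) slipped out and still stands. I'll re-measure and grip lower.

```bash
python3 - <<'E'
from meas import *
o=env.observe(); mT=world_from_cam("wrist",o); im=cv2.imread("pics/w5.png")
hsv=cv2.cvtColor(im,cv2.COLOR_BGR2HSV)
for nm,lo,hi,(x0,y0,x1,y1) in [("white",(0,0,110),(180,75,255),(235,165,280,210)),("dark",(0,60,0),(15,255,110),(315,180,362,222))]:
    mk=cv2.inRange(hsv,lo,hi); m2=np.zeros_like(mk); m2[y0:y1,x0:x1]=mk[y0:y1,x0:x1]
    cs,_=cv2.findContours(m2,cv2.RETR_EXTERNAL,cv2.CHAIN_APPROX_NONE); c=cv2.convexHull(max(cs,key=cv2.contourArea)); a,r,_,_=circ_plane(mT,c,.02); print(nm,a,r)
E
```

```text
white [0.45760924 0.04319026] 0.01790292625805079
dark [ 0.44640449 -0.03676155] 0.022519587954669122
```

Call:
servo_tool --increments '[{"tx":-3,"ty":0,"tz":0,"rx":0,"ry":0,"rz":0},{"tx":0,"ty":0,"tz":0,"rx":0,"ry":0,"rz":0},{"tx":0,"ty":0,"tz":0,"rx":0,"ry":0,"rz":0},{"tx":0,"ty":0,"tz":40,"rx":0,"ry":0,"rz":0},{"tx":0,"ty":0,"tz":40,"rx":0,"ry":0,"rz":0},{"tx":0,"ty":0,"tz":30,"rx":0,"ry":0,"rz":0},{"tx":0,"ty":0,"tz":14,"rx":0,"ry":0,"rz":0},{"tx":0,"ty":0,"tz":6,"rx":0,"ry":0,"rz":0},{"tx":0,"ty":0,"tz":0,"rx":0,"ry":0,"rz":0},{"tx":0,"ty":0,"tz":0,"rx":0,"ry":0,"rz":0}]' --fingers 0.65

```text
clock: 14.15
position: [0.4568, 0.0436, 0.0207]
tcp_rot: [3.141, -0.002, -0.001]
wrist_force: [0.2, -0.3, 0.8]
finger_gap: 0.652
```

Call:
servo_tool --increments '[{"tx":0,"ty":0,"tz":0,"rx":0,"ry":0,"rz":0},{"tx":0,"ty":0,"tz":0,"rx":0,"ry":0,"rz":0},{"tx":0,"ty":0,"tz":0,"rx":0,"ry":0,"rz":0},{"tx":0,"ty":0,"tz":0,"rx":0,"ry":0,"rz":0},{"tx":0,"ty":0,"tz":0,"rx":0,"ry":0,"rz":0},{"tx":0,"ty":0,"tz":0,"rx":0,"ry":0,"rz":0},{"tx":0,"ty":0,"tz":0,"rx":0,"ry":0,"rz":0},{"tx":0,"ty":0,"tz":0,"rx":0,"ry":0,"rz":0},{"tx":0,"ty":0,"tz":0,"rx":0,"ry":0,"rz":0},{"tx":0,"ty":0,"tz":0,"rx":0,"ry":0,"rz":0}]' --fingers 0.2 --squeeze 30

```text
clock: 15.4
position: [0.4561, 0.0436, 0.0198]
tcp_rot: [3.142, -0.0, -0.001]
wrist_force: [-0.3, 0.4, 1.7]
finger_gap: 0.202
```

```bash
python3 - <<'E'
from h import *
im=env.capture("wrist"); cv2.imwrite("pics/w6.png",im)
E
```

```text
(no output)
```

View pics/w6.png

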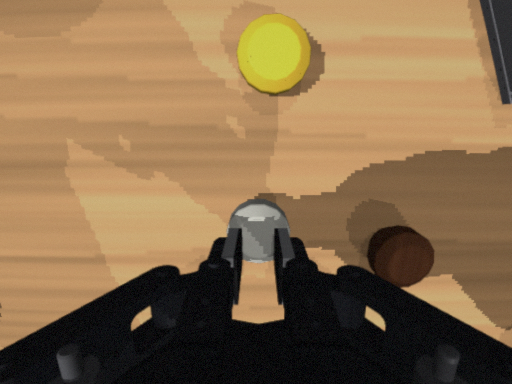

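```bash
python3 - <<'E'
from h import *
o=env.observe(); mT=world_from_cam("wrist",o); p=o['position']
im=cv2.imread("pics/w6.png")
for z in (.025,.012,.006,0):
    print(z,[proj(mT,[p[0]+dx,p[1]+s*.0125,p[2]-z]).round() for dx in(-.011,.011) for s in(1,-1)])
print([proj(mT,[.4576+a,.0432+b,z]).round() for z,r in((.023,.018),(.028,.012)) for a,b in((r,0),(0,r),(0,-r),(-r,0))])
big=cv2.resize(im[170:340,160:360],None,fx=4,fy=4,interpolation=cv2.INTER_CUBIC); big=np.clip(big.astype(float)*1.8,0,255).astype(np.uint8)
cv2.imwrite("pics/w6b.png",big[:600])
E
```

```text
0.025 [array([239., 237.]), array([276., 237.]), array([238., 205.]), array([277., 205.])]
0.012 [array([237., 245.]), array([277., 245.]), array([237., 212.]), array([278., 212.])]
0.006 [array([237., 249.]), array([278., 249.]), array([236., 215.]), array([279., 215.])]
0 [array([236., 254.]), array([279., 254.]), array([235., 218.]), array([280., 218.])]
[array([258., 206.]), array([226., 236.]), array([290., 236.]), array([258., 265.]), array([258., 219.]), array([236., 240.]), array([280., 240.]), array([258., 260.])]
```

View pics/w6b.png

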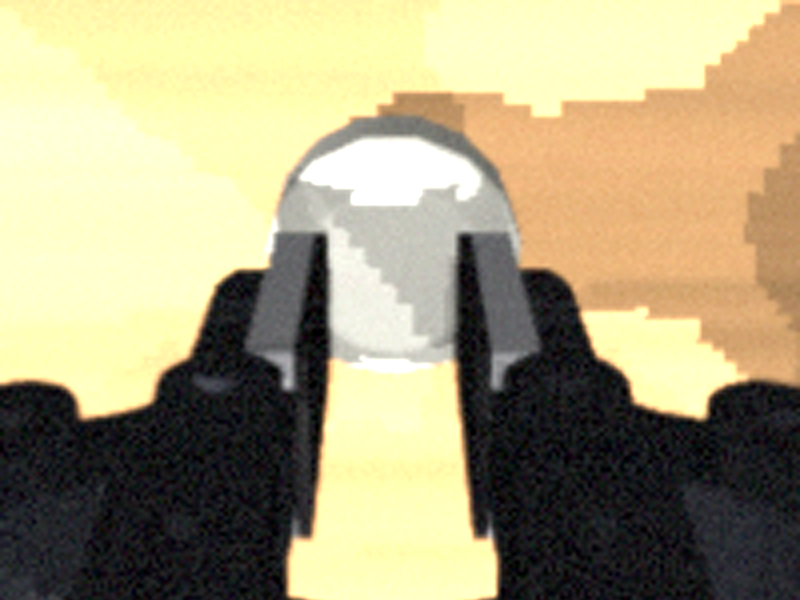

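The knob (228–290, row 230) is wider than the pad gap, so the jaws may not be where I think. I'll check the height from the side camera.

```bash
python3 - <<'E'
from h import *
o=env.observe(); p=o['position']; print(p,o['finger_gap'])
mT=world_from_cam("side"); im=env.capture("side"); cv2.imwrite("pics/s7.png",im)
print([proj(mT,[p[0],p[1],z]).round() for z in(p[2]-.025,p[2],p[2]+.048,0)], proj(mT,[.46,.0435,.0]),proj(mT,[.46,.0435,.028]))
c=proj(mT,p).astype(int); x,y=c[0]-50,c[1]-60
cv2.imwrite("pics/s7b.png",cv2.resize(im[y:y+90,x:x+100],None,fx=6,fy=6,interpolation=cv2.INTER_CUBIC)); print(x,y)
E
```

```text
[0.45611984 0.04353292 0.01982764] 0.20089623769799606
[array([251., 219.]), array([251., 213.]), array([251., 201.]), array([251., 217.])] [249.94928603 216.96666062] [249.84836749 210.44931257]
200 152
```

View pics/s7b.png

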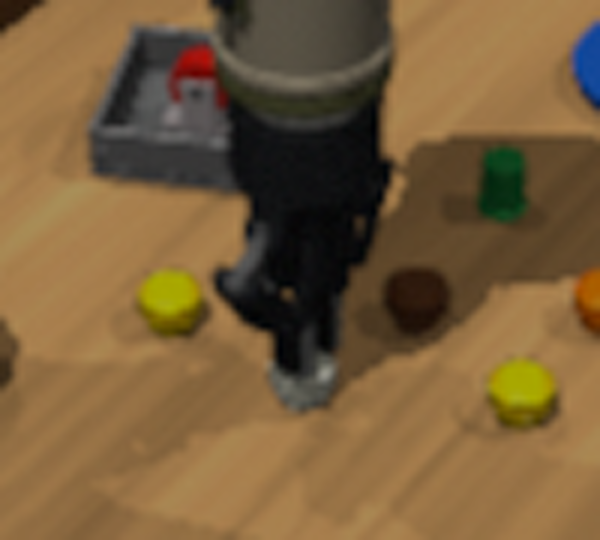

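The side view shows the fingertips ending on top of the knob (250,213), so the tips reach much less than stated. I'll reopen and go lower, watching the force.

Call:
servo_tool --increments '[{"tx":3,"ty":0,"tz":-12,"rx":0,"ry":0,"rz":0},{"tx":0,"ty":0,"tz":0,"rx":0,"ry":0,"rz":0},{"tx":0,"ty":0,"tz":0,"rx":0,"ry":0,"rz":0},{"tx":0,"ty":0,"tz":0,"rx":0,"ry":0,"rz":0},{"tx":0,"ty":0,"tz":6,"rx":0,"ry":0,"rz":0},{"tx":0,"ty":0,"tz":6,"rx":0,"ry":0,"rz":0},{"tx":0,"ty":0,"tz":4,"rx":0,"ry":0,"rz":0},{"tx":0,"ty":0,"tz":3,"rx":0,"ry":0,"rz":0},{"tx":0,"ty":0,"tz":3,"rx":0,"ry":0,"rz":0},{"tx":0,"ty":0,"tz":0,"rx":0,"ry":0,"rz":0}]' --fingers 0.6

```text
clock: 16.75
position: [0.459, 0.0436, 0.0096]
tcp_rot: [3.142, 0.0, -0.001]
wrist_force: [-0.3, 0.1, 0.1]
finger_gap: 0.599
```

```bash
python3 - <<'E'
from h import *
o=env.observe(); p=o['position']; print(p,o['finger_gap'],o['wrist_force'])
im=env.capture("side"); cv2.imwrite("pics/s8b.png",cv2.resize(im[172:232,210:290],None,fx=8,fy=8,interpolation=cv2.INTER_CUBIC))
E
```

```text
[0.45897703 0.04357021 0.00961922] 0.5993390007257272 [-0.26518994  0.06586483  0.08785401]
```

View pics/s8b.png

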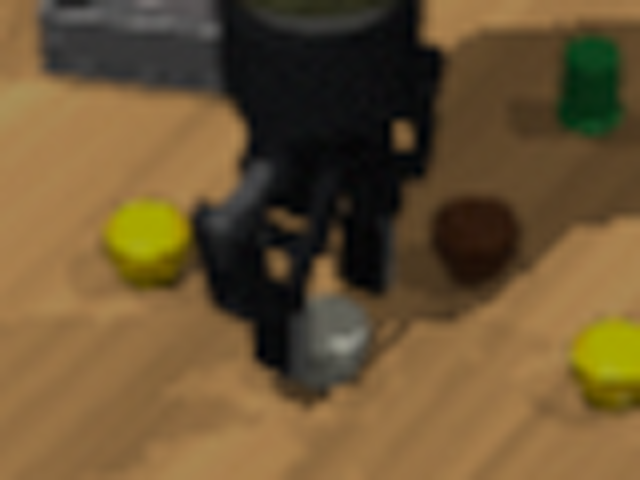

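```bash
python3 - <<'E'
from h import *
mT=world_from_cam("side")
for y in (.0436+.0255,.0436+.036,.0436-.0255):
  for z in (0,.01,.02,.03): print(round(y,3),z,[((proj(mT,[x,y,z])-[210,172]+.5)*8).round() for x in (.448,.470)])
E
```

```text
0.069 0 [array([312., 413.]), array([266., 391.])]
0.069 0.01 [array([311., 394.]), array([265., 373.])]
0.069 0.02 [array([311., 376.]), array([265., 354.])]
0.069 0.03 [array([311., 357.]), array([264., 335.])]
0.08 0 [array([296., 428.]), array([250., 406.])]
0.08 0.01 [array([296., 410.]), array([250., 388.])]
0.08 0.02 [array([295., 391.]), array([249., 369.])]
0.08 0.03 [array([295., 372.]), array([248., 350.])]
0.018 0 [array([384., 339.]), array([339., 318.])]
0.018 0.01 [array([384., 321.]), array([339., 300.])]
0.018 0.02 [array([384., 302.]), array([339., 281.])]
0.018 0.03 [array([384., 283.]), array([338., 263.])]
```

The tips stand about 14 mm behind the reported TCP, where 25 mm ahead was stated. From here on I'll work with tip ≈ TCP + 13 mm.

Call:
servo_tool --increments '[{"tx":0,"ty":0,"tz":4,"rx":0,"ry":0,"rz":0},{"tx":0,"ty":0,"tz":3,"rx":0,"ry":0,"rz":0},{"tx":0,"ty":0,"tz":3,"rx":0,"ry":0,"rz":0},{"tx":0,"ty":0,"tz":2,"rx":0,"ry":0,"rz":0},{"tx":0,"ty":0,"tz":1,"rx":0,"ry":0,"rz":0},{"tx":0,"ty":0,"tz":0,"rx":0,"ry":0,"rz":0},{"tx":0,"ty":0,"tz":0,"rx":0,"ry":0,"rz":0},{"tx":0,"ty":0,"tz":0,"rx":0,"ry":0,"rz":0},{"tx":0,"ty":0,"tz":0,"rx":0,"ry":0,"rz":0},{"tx":0,"ty":0,"tz":0,"rx":0,"ry":0,"rz":0}]'

```text
clock: 18.05
position: [0.4591, 0.0436, -0.0032]
tcp_rot: [3.142, -0.0, -0.001]
wrist_force: [0.1, 0.5, 0.5]
finger_gap: 0.599
```

Call:
servo_tool --increments '[{"tx":0,"ty":0,"tz":0,"rx":0,"ry":0,"rz":0},{"tx":0,"ty":0,"tz":0,"rx":0,"ry":0,"rz":0},{"tx":0,"ty":0,"tz":0,"rx":0,"ry":0,"rz":0},{"tx":0,"ty":0,"tz":0,"rx":0,"ry":0,"rz":0},{"tx":0,"ty":0,"tz":0,"rx":0,"ry":0,"rz":0},{"tx":0,"ty":0,"tz":0,"rx":0,"ry":0,"rz":0},{"tx":0,"ty":0,"tz":0,"rx":0,"ry":0,"rz":0},{"tx":0,"ty":0,"tz":0,"rx":0,"ry":0,"rz":0},{"tx":0,"ty":0,"tz":0,"rx":0,"ry":0,"rz":0},{"tx":0,"ty":0,"tz":0,"rx":0,"ry":0,"rz":0}]' --fingers 0.2 --squeeze 30

```text
clock: 19.3
position: [0.4591, 0.0435, -0.003]
tcp_rot: [3.141, -0.0, -0.001]
wrist_force: [-2.3, -0.5, 5.2]
finger_gap: 0.402
```

Gap 0.40 (34 mm) shows the knob is held. Carry it to the tray.

Call:
servo_tool --increments '[{"tx":0,"ty":0,"tz":-40,"rx":0,"ry":0,"rz":0},{"tx":0,"ty":0,"tz":-50,"rx":0,"ry":0,"rz":0},{"tx":0,"ty":0,"tz":-30,"rx":0,"ry":0,"rz":0},{"tx":26,"ty":36,"tz":0,"rx":0,"ry":0,"rz":0},{"tx":26,"ty":36,"tz":0,"rx":0,"ry":0,"rz":0},{"tx":26,"ty":36,"tz":0,"rx":0,"ry":0,"rz":0},{"tx":26,"ty":37,"tz":0,"rx":0,"ry":0,"rz":0},{"tx":25,"ty":37,"tz":0,"rx":0,"ry":0,"rz":0},{"tx":0,"ty":0,"tz":0,"rx":0,"ry":0,"rz":0},{"tx":0,"ty":0,"tz":0,"rx":0,"ry":0,"rz":0}]'

```text
clock: 20.55
position: [0.5876, -0.1379, 0.1164]
tcp_rot: [-3.141, 0.001, -0.001]
wrist_force: [-0.3, 0.8, -0.3]
finger_gap: 0.398
```

```bash
python3 - <<'E'
from h import *
im=env.capture("wrist"); cv2.imwrite("pics/w9.png",im)
E
```

```text
(no output)
```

View pics/w9.png

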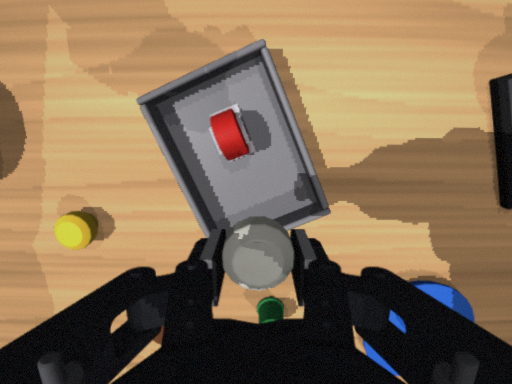

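```bash
python3 - <<'E'
from h import *
o=env.observe(); mT=world_from_cam("wrist",o)
Q=np.array([onplane(mT,*p,.035)[:2] for p in((138,99),(264,41),(329,212))]); print(Q, "centre",(Q[0]+Q[2])/2); d=Q[1]-Q[2]; print(np.degrees(np.arctan2(d[1],d[0])),np.linalg.norm(d),np.linalg.norm(Q[0]-Q[1]))
print("castor",onplane(mT,229,133,.04))
E
```

```text
[[ 0.6683456  -0.0434879 ]
 [ 0.70949367 -0.14214003]
 [ 0.57527511 -0.19902024]] centre [ 0.62181035 -0.12125407]
22.966650219319593 0.14577372940310096 0.10688968995829708
castor [ 0.64209199 -0.11495356  0.04      ]
```

Call:
servo_tool --increments '[{"tx":3,"ty":-2,"tz":40,"rx":0,"ry":0,"rz":0},{"tx":0,"ty":0,"tz":40,"rx":0,"ry":0,"rz":0},{"tx":0,"ty":0,"tz":20,"rx":0,"ry":0,"rz":0},{"tx":0,"ty":0,"tz":8,"rx":0,"ry":0,"rz":0},{"tx":0,"ty":0,"tz":0,"rx":0,"ry":0,"rz":0},{"tx":0,"ty":0,"tz":0,"rx":0,"ry":0,"rz":0},{"tx":0,"ty":0,"tz":0,"rx":0,"ry":0,"rz":0},{"tx":0,"ty":0,"tz":0,"rx":0,"ry":0,"rz":0},{"tx":0,"ty":0,"tz":0,"rx":0,"ry":0,"rz":0},{"tx":0,"ty":0,"tz":0,"rx":0,"ry":0,"rz":0}]'

```text
clock: 21.85
position: [0.5909, -0.1366, 0.0089]
tcp_rot: [3.141, -0.0, -0.001]
wrist_force: [1.0, -0.3, -0.5]
finger_gap: 0.401
```

Call:
servo_tool --increments '[{"tx":0,"ty":0,"tz":0,"rx":0,"ry":0,"rz":0},{"tx":0,"ty":0,"tz":0,"rx":0,"ry":0,"rz":0},{"tx":0,"ty":0,"tz":0,"rx":0,"ry":0,"rz":0},{"tx":0,"ty":0,"tz":-30,"rx":0,"ry":0,"rz":0},{"tx":0,"ty":0,"tz":-40,"rx":0,"ry":0,"rz":0},{"tx":0,"ty":0,"tz":-40,"rx":0,"ry":0,"rz":0},{"tx":0,"ty":0,"tz":0,"rx":0,"ry":0,"rz":0},{"tx":-50,"ty":0,"tz":0,"rx":0,"ry":0,"rz":0},{"tx":-50,"ty":0,"tz":0,"rx":0,"ry":0,"rz":0},{"tx":0,"ty":0,"tz":0,"rx":0,"ry":0,"rz":0}]' --fingers 0.55

```text
clock: 23.1
position: [0.4871, -0.1371, 0.1176]
tcp_rot: [3.14, 0.004, -0.003]
wrist_force: [0.0, -0.0, 0.1]
finger_gap: 0.551
```

```bash
python3 - <<'E'
from h import *
o=env.observe(); im=env.capture("wrist"); cv2.imwrite("pics/w10.png",im); np.save("w10.npy",np.r_[o['position'],o['tcp_rot']])
E
```

```text
(no output)
```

View pics/w10.png

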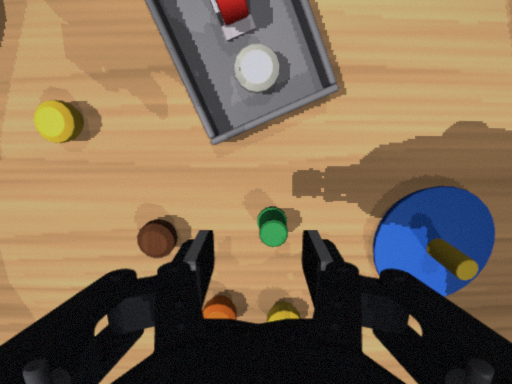

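The white knob stands in the tray (257,67) beside the castor. Next comes the green cap, with its top at (273,233).

```bash
python3 - <<'E'
from h import *
a=np.load("w10.npy"); mT=world_from_cam("wrist",{'position':a[:3],'tcp_rot':a[3:]})
print("cap",onplane(mT,273,233,.036),onplane(mT,272,214,.004),"dark",onplane(mT,157,238.5,.022))
E
```

```text
cap [ 0.45508373 -0.15077801  0.036     ] [ 0.46172454 -0.15139467  0.004     ] dark [ 0.4437571  -0.04250296  0.022     ]
```

Call:
servo_tool --increments '[{"tx":-32,"ty":14,"tz":0,"rx":0,"ry":0,"rz":0},{"tx":0,"ty":0,"tz":40,"rx":0,"ry":0,"rz":0},{"tx":0,"ty":0,"tz":40,"rx":0,"ry":0,"rz":0},{"tx":0,"ty":0,"tz":25,"rx":0,"ry":0,"rz":0},{"tx":0,"ty":0,"tz":10,"rx":0,"ry":0,"rz":0},{"tx":0,"ty":0,"tz":4,"rx":0,"ry":0,"rz":0},{"tx":0,"ty":0,"tz":0,"rx":0,"ry":0,"rz":0},{"tx":0,"ty":0,"tz":0,"rx":0,"ry":0,"rz":0},{"tx":0,"ty":0,"tz":0,"rx":0,"ry":0,"rz":0},{"tx":0,"ty":0,"tz":0,"rx":0,"ry":0,"rz":0}]'

```text
clock: 24.4
position: [0.459, -0.1505, 0.0001]
tcp_rot: [3.141, -0.0, -0.001]
wrist_force: [0.4, -0.2, 0.3]
finger_gap: 0.55
```

Call:
servo_tool --increments '[{"tx":0,"ty":0,"tz":0,"rx":0,"ry":0,"rz":0},{"tx":0,"ty":0,"tz":0,"rx":0,"ry":0,"rz":0},{"tx":0,"ty":0,"tz":0,"rx":0,"ry":0,"rz":0},{"tx":0,"ty":0,"tz":0,"rx":0,"ry":0,"rz":0},{"tx":0,"ty":0,"tz":0,"rx":0,"ry":0,"rz":0},{"tx":0,"ty":0,"tz":0,"rx":0,"ry":0,"rz":0},{"tx":0,"ty":0,"tz":-40,"rx":0,"ry":0,"rz":0},{"tx":0,"ty":0,"tz":-50,"rx":0,"ry":0,"rz":0},{"tx":0,"ty":0,"tz":-50,"rx":0,"ry":0,"rz":0},{"tx":0,"ty":0,"tz":0,"rx":0,"ry":0,"rz":0}]' --fingers 0.1 --squeeze 30

```text
clock: 25.65
position: [0.461, -0.1511, 0.1433]
tcp_rot: [3.139, -0.006, -0.001]
wrist_force: [0.0, -0.4, -0.5]
finger_gap: 0.292
```

Call:
servo_tool --increments '[{"tx":14,"ty":-45,"tz":-5,"rx":0,"ry":0,"rz":0},{"tx":14,"ty":-45,"tz":-5,"rx":0,"ry":0,"rz":0},{"tx":14,"ty":-45,"tz":-5,"rx":0,"ry":0,"rz":0},{"tx":14,"ty":-45,"tz":-5,"rx":0,"ry":0,"rz":0},{"tx":14,"ty":-45,"tz":0,"rx":0,"ry":0,"rz":0},{"tx":15,"ty":-45,"tz":0,"rx":0,"ry":0,"rz":0},{"tx":15,"ty":-42,"tz":0,"rx":0,"ry":0,"rz":0},{"tx":0,"ty":0,"tz":0,"rx":0,"ry":0,"rz":0},{"tx":0,"ty":0,"tz":0,"rx":0,"ry":0,"rz":0},{"tx":0,"ty":0,"tz":0,"rx":0,"ry":0,"rz":0}]'

```text
clock: 26.9
position: [0.5592, 0.16, 0.1593]
tcp_rot: [3.141, 0.0, -0.003]
wrist_force: [1.2, -0.3, -0.1]
finger_gap: 0.291
```

```bash
python3 - <<'E'
from h import *
o=env.observe(); im=env.capture("wrist"); cv2.imwrite("pics/w11.png",im); np.save("w11.npy",np.r_[o['position'],o['tcp_rot']])
E
```

```text
(no output)
```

View pics/w11.png

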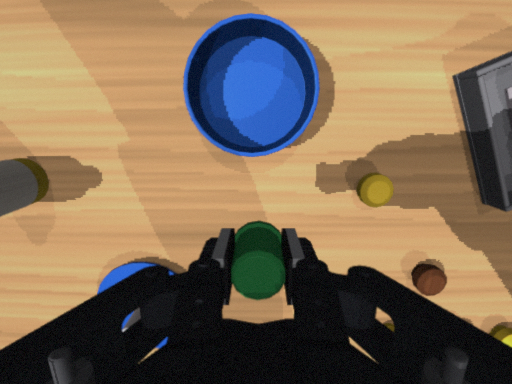

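```bash
python3 - <<'E'
from meas import *
a=np.load("w11.npy"); mT=world_from_cam("wrist",{'position':a[:3],'tcp_rot':a[3:]}); im=cv2.imread("pics/w11.png")
hsv=cv2.cvtColor(im,cv2.COLOR_BGR2HSV); mk=cv2.inRange(hsv,(100,110,20),(128,255,255)); mk[200:]=0
cs,_=cv2.findContours(mk,cv2.RETR_EXTERNAL,cv2.CHAIN_APPROX_NONE); c=cv2.convexHull(max(cs,key=cv2.contourArea))
print(cv2.fitEllipse(c)); print(circ_plane(mT,c,.055))
T=cv2.imread("pics/top0.png"); 
E
```

```text
((250.92422485351562, 84.68379211425781), (135.44154357910156, 142.59146118164062), 175.55035400390625)
(array([0.64965598, 0.16526066]), np.float64(0.05746940416194085), (0.6495818495750427, 0.16531997919082642), 0.057844068855047226)
```

Call:
servo_tool --increments '[{"tx":37,"ty":-4,"tz":0,"rx":0,"ry":0,"rz":0},{"tx":37,"ty":0,"tz":0,"rx":0,"ry":0,"rz":0},{"tx":37,"ty":0,"tz":0,"rx":0,"ry":0,"rz":0},{"tx":0,"ty":0,"tz":0,"rx":0,"ry":0,"rz":0},{"tx":0,"ty":0,"tz":40,"rx":0,"ry":0,"rz":0},{"tx":0,"ty":0,"tz":40,"rx":0,"ry":0,"rz":0},{"tx":0,"ty":0,"tz":40,"rx":0,"ry":0,"rz":0},{"tx":0,"ty":0,"tz":20,"rx":0,"ry":0,"rz":0},{"tx":0,"ty":0,"tz":6,"rx":0,"ry":0,"rz":0},{"tx":0,"ty":0,"tz":0,"rx":0,"ry":0,"rz":0}]'

```text
clock: 28.2
position: [0.6708, 0.1655, 0.015]
tcp_rot: [-3.141, -0.001, -0.001]
wrist_force: [0.4, 0.3, -0.0]
finger_gap: 0.294
```

Call:
servo_tool --increments '[{"tx":0,"ty":0,"tz":4,"rx":0,"ry":0,"rz":0},{"tx":0,"ty":0,"tz":0,"rx":0,"ry":0,"rz":0},{"tx":0,"ty":0,"tz":0,"rx":0,"ry":0,"rz":0},{"tx":0,"ty":0,"tz":0,"rx":0,"ry":0,"rz":0},{"tx":0,"ty":0,"tz":0,"rx":0,"ry":0,"rz":0},{"tx":0,"ty":0,"tz":0,"rx":0,"ry":0,"rz":0},{"tx":0,"ty":0,"tz":0,"rx":0,"ry":0,"rz":0},{"tx":0,"ty":0,"tz":0,"rx":0,"ry":0,"rz":0},{"tx":0,"ty":0,"tz":0,"rx":0,"ry":0,"rz":0},{"tx":0,"ty":0,"tz":0,"rx":0,"ry":0,"rz":0}]'

```text
clock: 29.45
position: [0.6702, 0.1653, 0.0098]
tcp_rot: [3.142, -0.0, -0.001]
wrist_force: [0.3, 0.1, -1.1]
finger_gap: 0.294
```

Call:
servo_tool --increments '[{"tx":0,"ty":0,"tz":0,"rx":0,"ry":0,"rz":0},{"tx":0,"ty":0,"tz":0,"rx":0,"ry":0,"rz":0},{"tx":0,"ty":0,"tz":0,"rx":0,"ry":0,"rz":0},{"tx":0,"ty":0,"tz":-30,"rx":0,"ry":0,"rz":0},{"tx":0,"ty":0,"tz":-40,"rx":0,"ry":0,"rz":0},{"tx":0,"ty":0,"tz":-40,"rx":0,"ry":0,"rz":0},{"tx":0,"ty":0,"tz":-20,"rx":0,"ry":0,"rz":0},{"tx":-50,"ty":0,"tz":0,"rx":0,"ry":0,"rz":0},{"tx":-50,"ty":0,"tz":0,"rx":0,"ry":0,"rz":0},{"tx":0,"ty":0,"tz":0,"rx":0,"ry":0,"rz":0}]' --fingers 0.43

```text
clock: 30.7
position: [0.5665, 0.1655, 0.1388]
tcp_rot: [3.139, 0.003, 0.002]
wrist_force: [0.4, 0.1, -0.8]
finger_gap: 0.427
```

```bash
python3 - <<'E'
from h import *
o=env.observe(); im=env.capture("wrist"); cv2.imwrite("pics/w12.png",im); np.save("w12.npy",np.r_[o['position'],o['tcp_rot']])
from meas import *
mT=world_from_cam("wrist",o)
hsv=cv2.cvtColor(im,cv2.COLOR_BGR2HSV); mk=cv2.inRange(hsv,(100,110,20),(128,255,255)); mk[200:]=0
cs,_=cv2.findContours(mk,cv2.RETR_EXTERNAL,cv2.CHAIN_APPROX_NONE); c=cv2.convexHull(max(cs,key=cv2.contourArea))
print(circ_plane(mT,c,.055))
E
```

```text
(array([0.64962709, 0.16525326]), np.float64(0.057494578155658296), (0.6496177911758423, 0.16526564955711365), 0.05773049220442772)
```

View pics/w12.png

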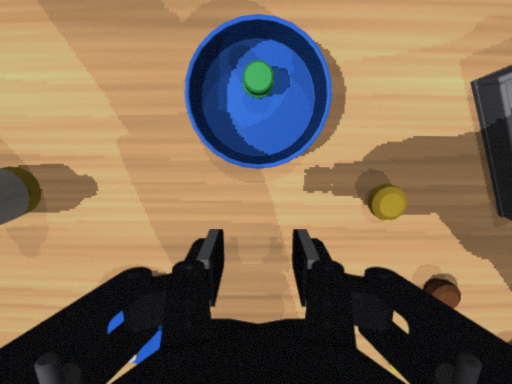

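Green cap stands in the tub (258,78). Next is the dark knob.

Call:
servo_tool --increments '[{"tx":-25,"ty":41,"tz":0,"rx":0,"ry":0,"rz":0},{"tx":-25,"ty":41,"tz":0,"rx":0,"ry":0,"rz":0},{"tx":-25,"ty":42,"tz":0,"rx":0,"ry":0,"rz":0},{"tx":-25,"ty":42,"tz":0,"rx":0,"ry":0,"rz":0},{"tx":-26,"ty":42,"tz":0,"rx":0,"ry":0,"rz":0},{"tx":0,"ty":0,"tz":30,"rx":0,"ry":0,"rz":0},{"tx":0,"ty":0,"tz":40,"rx":0,"ry":0,"rz":0},{"tx":0,"ty":0,"tz":30,"rx":0,"ry":0,"rz":0},{"tx":0,"ty":0,"tz":0,"rx":0,"ry":0,"rz":0},{"tx":0,"ty":0,"tz":0,"rx":0,"ry":0,"rz":0}]' --fingers 0.62

```text
clock: 32.0
position: [0.4452, -0.0424, 0.0409]
tcp_rot: [-3.141, -0.001, -0.001]
wrist_force: [0.1, -0.5, 0.7]
finger_gap: 0.62
```

```bash
python3 - <<'E'
from h import *
o=env.observe(); mT=world_from_cam("wrist",o); im=env.capture("wrist"); cv2.imwrite("pics/w13.png",im); print(onplane(mT,256,230,.022))
E
```

```text
[ 0.44164761 -0.04148021  0.022     ]
```

View pics/w13.png

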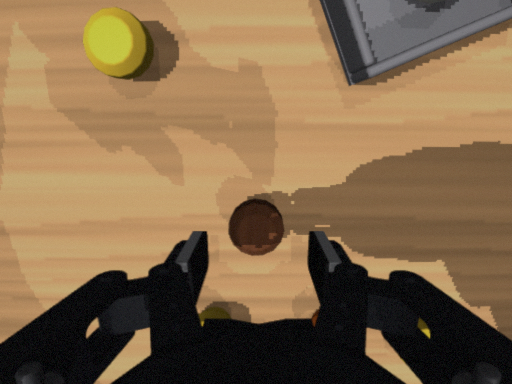

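Dark knob is centred at (256,227). Descend and grip.

Call:
servo_tool --increments '[{"tx":-2,"ty":0,"tz":20,"rx":0,"ry":0,"rz":0},{"tx":0,"ty":0,"tz":14,"rx":0,"ry":0,"rz":0},{"tx":0,"ty":0,"tz":7,"rx":0,"ry":0,"rz":0},{"tx":0,"ty":0,"tz":3,"rx":0,"ry":0,"rz":0},{"tx":0,"ty":0,"tz":0,"rx":0,"ry":0,"rz":0},{"tx":0,"ty":0,"tz":0,"rx":0,"ry":0,"rz":0},{"tx":0,"ty":0,"tz":0,"rx":0,"ry":0,"rz":0},{"tx":0,"ty":0,"tz":0,"rx":0,"ry":0,"rz":0},{"tx":0,"ty":0,"tz":0,"rx":0,"ry":0,"rz":0},{"tx":0,"ty":0,"tz":0,"rx":0,"ry":0,"rz":0}]'

```text
clock: 33.3
position: [0.442, -0.0425, -0.0042]
tcp_rot: [3.141, -0.0, -0.001]
wrist_force: [-0.5, 0.4, -0.0]
finger_gap: 0.621
```

Call:
servo_tool --increments '[{"tx":0,"ty":0,"tz":0,"rx":0,"ry":0,"rz":0},{"tx":0,"ty":0,"tz":0,"rx":0,"ry":0,"rz":0},{"tx":0,"ty":0,"tz":0,"rx":0,"ry":0,"rz":0},{"tx":0,"ty":0,"tz":0,"rx":0,"ry":0,"rz":0},{"tx":0,"ty":0,"tz":0,"rx":0,"ry":0,"rz":0},{"tx":0,"ty":0,"tz":0,"rx":0,"ry":0,"rz":0},{"tx":0,"ty":0,"tz":-40,"rx":0,"ry":0,"rz":0},{"tx":0,"ty":0,"tz":-50,"rx":0,"ry":0,"rz":0},{"tx":0,"ty":0,"tz":-40,"rx":0,"ry":0,"rz":0},{"tx":0,"ty":0,"tz":0,"rx":0,"ry":0,"rz":0}]' --fingers 0.2 --squeeze 30

```text
clock: 34.55
position: [0.4438, -0.0427, 0.1285]
tcp_rot: [3.139, -0.005, -0.001]
wrist_force: [0.1, -0.9, -0.8]
finger_gap: 0.404
```

Call:
servo_tool --increments '[{"tx":37,"ty":-41,"tz":0,"rx":0,"ry":0,"rz":0},{"tx":37,"ty":-41,"tz":0,"rx":0,"ry":0,"rz":0},{"tx":37,"ty":-41,"tz":0,"rx":0,"ry":0,"rz":0},{"tx":38,"ty":-42,"tz":0,"rx":0,"ry":0,"rz":0},{"tx":38,"ty":-42,"tz":0,"rx":0,"ry":0,"rz":0},{"tx":0,"ty":0,"tz":0,"rx":0,"ry":0,"rz":0},{"tx":0,"ty":0,"tz":0,"rx":0,"ry":0,"rz":0},{"tx":0,"ty":0,"tz":0,"rx":0,"ry":0,"rz":0},{"tx":0,"ty":0,"tz":0,"rx":0,"ry":0,"rz":0},{"tx":0,"ty":0,"tz":0,"rx":0,"ry":0,"rz":0}]'

```text
clock: 35.8
position: [0.6292, 0.1635, 0.1261]
tcp_rot: [3.141, -0.001, -0.002]
wrist_force: [0.3, -0.7, 0.1]
finger_gap: 0.402
```

Call:
servo_tool --increments '[{"tx":0,"ty":0,"tz":40,"rx":0,"ry":0,"rz":0},{"tx":0,"ty":0,"tz":40,"rx":0,"ry":0,"rz":0},{"tx":0,"ty":0,"tz":25,"rx":0,"ry":0,"rz":0},{"tx":0,"ty":0,"tz":10,"rx":0,"ry":0,"rz":0},{"tx":0,"ty":0,"tz":4,"rx":0,"ry":0,"rz":0},{"tx":0,"ty":0,"tz":0,"rx":0,"ry":0,"rz":0},{"tx":0,"ty":0,"tz":0,"rx":0,"ry":0,"rz":0},{"tx":0,"ty":0,"tz":0,"rx":0,"ry":0,"rz":0},{"tx":0,"ty":0,"tz":0,"rx":0,"ry":0,"rz":0},{"tx":0,"ty":0,"tz":0,"rx":0,"ry":0,"rz":0}]'

```text
clock: 37.05
position: [0.6293, 0.1643, 0.0069]
tcp_rot: [3.142, -0.0, -0.001]
wrist_force: [0.2, -0.2, -0.5]
finger_gap: 0.402
```

Call:
servo_tool --increments '[{"tx":0,"ty":0,"tz":0,"rx":0,"ry":0,"rz":0},{"tx":0,"ty":0,"tz":0,"rx":0,"ry":0,"rz":0},{"tx":0,"ty":0,"tz":0,"rx":0,"ry":0,"rz":0},{"tx":0,"ty":0,"tz":-30,"rx":0,"ry":0,"rz":0},{"tx":0,"ty":0,"tz":-40,"rx":0,"ry":0,"rz":0},{"tx":0,"ty":0,"tz":-40,"rx":0,"ry":0,"rz":0},{"tx":0,"ty":0,"tz":-30,"rx":0,"ry":0,"rz":0},{"tx":-35,"ty":0,"tz":0,"rx":0,"ry":0,"rz":0},{"tx":-35,"ty":0,"tz":0,"rx":0,"ry":0,"rz":0},{"tx":0,"ty":0,"tz":0,"rx":0,"ry":0,"rz":0}]' --fingers 0.5

```text
clock: 38.3
position: [0.5574, 0.1648, 0.1471]
tcp_rot: [3.14, -0.0, 0.001]
wrist_force: [0.3, 0.4, 0.5]
finger_gap: 0.501
```

```bash
python3 - <<'E'
from meas import *
o=env.observe(); im=env.capture("wrist"); cv2.imwrite("pics/w14.png",im); np.save("w14.npy",np.r_[o['position'],o['tcp_rot']])
mT=world_from_cam("wrist",o)
hsv=cv2.cvtColor(im,cv2.COLOR_BGR2HSV); mk=cv2.inRange(hsv,(100,110,20),(128,255,255)); mk[200:]=0
cs,_=cv2.findContours(mk,cv2.RETR_EXTERNAL,cv2.CHAIN_APPROX_NONE); c=cv2.convexHull(max(cs,key=cv2.contourArea))
print(circ_plane(mT,c,.055))
E
```

```text
(array([0.64960857, 0.16531145]), np.float64(0.05747376662701297), (0.6497116684913635, 0.16511255502700806), 0.057848576456308365)
```

View pics/w14.png

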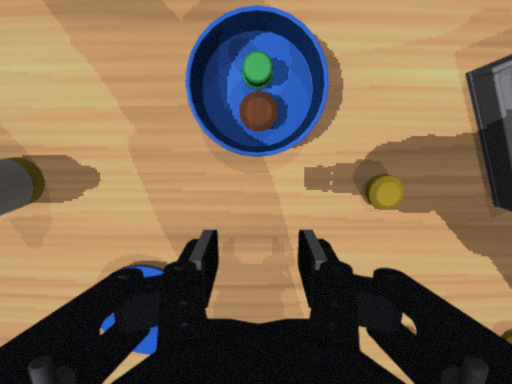

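Both parts stand side by side in the tub at (257,69) and (258,111). Next I'll try the white-handled lid.

Call:
servo_tool --increments '[{"tx":-39,"ty":-33,"tz":0,"rx":0,"ry":0,"rz":0},{"tx":-39,"ty":-33,"tz":0,"rx":0,"ry":0,"rz":0},{"tx":-39,"ty":-33,"tz":0,"rx":0,"ry":0,"rz":0},{"tx":-39,"ty":-32,"tz":0,"rx":0,"ry":0,"rz":0},{"tx":0,"ty":0,"tz":30,"rx":0,"ry":0,"rz":0},{"tx":0,"ty":0,"tz":30,"rx":0,"ry":0,"rz":0},{"tx":0,"ty":0,"tz":0,"rx":0,"ry":0,"rz":0},{"tx":0,"ty":0,"tz":0,"rx":0,"ry":0,"rz":0},{"tx":0,"ty":0,"tz":0,"rx":0,"ry":0,"rz":0},{"tx":0,"ty":0,"tz":0,"rx":0,"ry":0,"rz":0}]' --fingers 0.6

```text
clock: 39.6
position: [0.4039, 0.2958, 0.0876]
tcp_rot: [-3.141, -0.001, -0.002]
wrist_force: [0.5, 0.4, -1.0]
finger_gap: 0.601
```

```bash
python3 - <<'E'
from meas import *
o=env.observe(); im=env.capture("wrist"); cv2.imwrite("pics/w15.png",im); np.save("w15.npy",np.r_[o['position'],o['tcp_rot']])
mT=world_from_cam("wrist",o)
print(o['position'],o['q'].round(2),onplane(world_from_cam("top"),103,168,.1))
hsv=cv2.cvtColor(im,cv2.COLOR_BGR2HSV); mk=cv2.inRange(hsv,(100,110,20),(128,255,255)); mk[:120]=0
cs,_=cv2.findContours(mk,cv2.RETR_EXTERNAL,cv2.CHAIN_APPROX_NONE); c=cv2.convexHull(max(cs,key=cv2.contourArea))
print(circ_plane(mT,c,.015))
E
```

```text
[0.40391708 0.29581947 0.08755875] [ 0.13  0.33 -0.96  1.9   0.31  1.06 -2.53] [0.54918159 0.40006338 0.1       ]
(array([0.40463341, 0.29632356]), np.float64(0.06049317998442285), (0.4043656289577484, 0.2964898347854614), 0.061063386499881744)
```

View pics/w15.png

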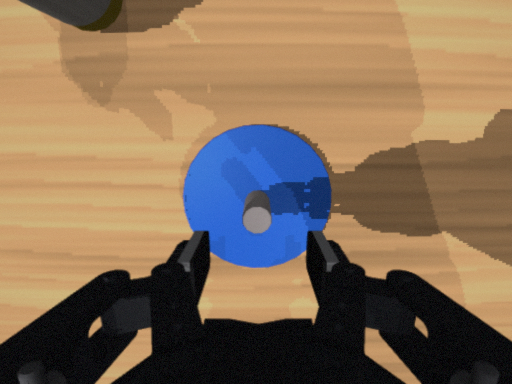

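Lid is centred at (257,196), but joint 7 is close to its limit at -2.53, so I'll turn 0.5 rad first (the handle is round).

Call:
servo_tool --increments '[{"tx":0,"ty":0,"tz":0,"rx":0,"ry":0,"rz":-0.125},{"tx":0,"ty":0,"tz":0,"rx":0,"ry":0,"rz":-0.125},{"tx":0,"ty":0,"tz":0,"rx":0,"ry":0,"rz":-0.125},{"tx":0,"ty":0,"tz":0,"rx":0,"ry":0,"rz":-0.125},{"tx":0,"ty":0,"tz":30,"rx":0,"ry":0,"rz":0},{"tx":0,"ty":0,"tz":25,"rx":0,"ry":0,"rz":0},{"tx":0,"ty":0,"tz":14,"rx":0,"ry":0,"rz":0},{"tx":0,"ty":0,"tz":5,"rx":0,"ry":0,"rz":0},{"tx":0,"ty":0,"tz":0,"rx":0,"ry":0,"rz":0},{"tx":0,"ty":0,"tz":0,"rx":0,"ry":0,"rz":0}]'

```text
clock: 40.9
position: [0.4038, 0.296, 0.0135]
tcp_rot: [3.141, -0.001, 0.499]
wrist_force: [0.3, 0.4, -0.2]
finger_gap: 0.597
```

Call:
servo_tool --increments '[{"tx":0,"ty":0,"tz":0,"rx":0,"ry":0,"rz":0},{"tx":0,"ty":0,"tz":0,"rx":0,"ry":0,"rz":0},{"tx":0,"ty":0,"tz":0,"rx":0,"ry":0,"rz":0},{"tx":0,"ty":0,"tz":0,"rx":0,"ry":0,"rz":0},{"tx":0,"ty":0,"tz":0,"rx":0,"ry":0,"rz":0},{"tx":0,"ty":0,"tz":0,"rx":0,"ry":0,"rz":0},{"tx":0,"ty":0,"tz":0,"rx":0,"ry":0,"rz":0},{"tx":0,"ty":0,"tz":0,"rx":0,"ry":0,"rz":0},{"tx":0,"ty":0,"tz":0,"rx":0,"ry":0,"rz":0},{"tx":0,"ty":0,"tz":0,"rx":0,"ry":0,"rz":0}]' --fingers 0.05 --squeeze 60

```text
clock: 42.15
position: [0.4037, 0.2958, 0.0133]
tcp_rot: [3.141, -0.001, 0.499]
wrist_force: [-1.2, -0.9, 6.4]
finger_gap: 0.224
```

```bash
python3 - <<'E'
from h import *
print(env.observe()['q'].round(2))
im=env.capture("side"); cv2.imwrite("pics/s16.png",cv2.resize(im[210:310,160:280],None,fx=5,fy=5,interpolation=cv2.INTER_CUBIC))
E
```

```text
[ 0.11  0.48 -0.97  1.96  0.49  0.96 -2.17]
```

View pics/s16.png

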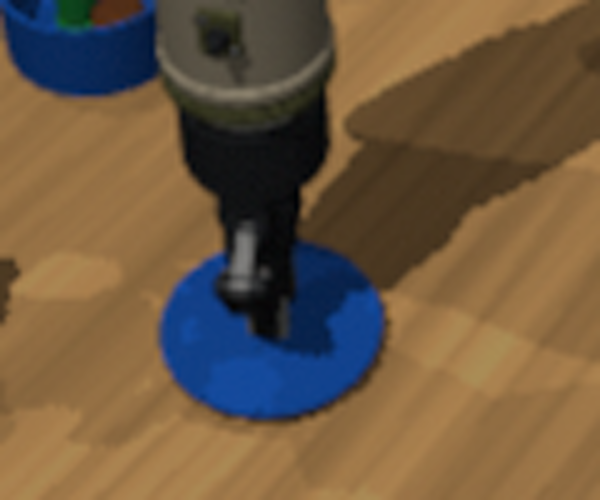

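Call:
servo_tool --increments '[{"tx":0,"ty":0,"tz":-20,"rx":0,"ry":0,"rz":0},{"tx":0,"ty":0,"tz":-40,"rx":0,"ry":0,"rz":0},{"tx":0,"ty":0,"tz":-50,"rx":0,"ry":0,"rz":0},{"tx":25,"ty":39,"tz":0,"rx":0,"ry":0,"rz":0},{"tx":25,"ty":39,"tz":0,"rx":0,"ry":0,"rz":0},{"tx":25,"ty":39,"tz":0,"rx":0,"ry":0,"rz":0},{"tx":25,"ty":39,"tz":0,"rx":0,"ry":0,"rz":0},{"tx":0,"ty":0,"tz":0,"rx":0,"ry":0,"rz":0},{"tx":0,"ty":0,"tz":0,"rx":0,"ry":0,"rz":0},{"tx":0,"ty":0,"tz":0,"rx":0,"ry":0,"rz":0}]'

```text
clock: 43.45
position: [0.565, 0.2075, 0.1235]
tcp_rot: [-3.142, -0.0, 0.501]
wrist_force: [-0.3, 1.4, -1.1]
finger_gap: 0.213
```

```bash
python3 - <<'E'
from meas import *
o=env.observe(); im=env.capture("wrist"); cv2.imwrite("pics/w17.png",im); np.save("w17.npy",np.r_[o['position'],o['tcp_rot']])
print(o['position'],o['tcp_rot'],o['wrist_force'],o['wrist_torque'])
E
```

```text
[0.56498631 0.20745008 0.12345421] [-3.14156176e+00 -3.78168948e-04  5.00656885e-01] [-0.26941822  1.41941977 -1.05137861] [ 0.03246506 -0.01629907 -0.05094957]
```

View pics/w17.png

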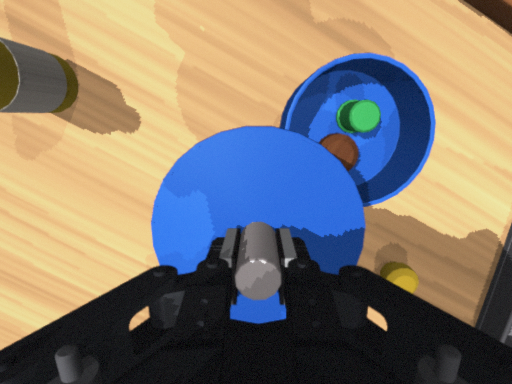

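```bash
cat > lidfit.py <<'E'
from meas import *
from scipy.optimize import least_squares
def edge(im,mT,c0,r,z,angs,w=.012):
    """bright-blue boundary points along radial lines about c0 (world), outer edge"""
    hsv=cv2.cvtColor(im,cv2.COLOR_BGR2HSV); mk=cv2.inRange(hsv,(100,110,20),(128,255,255))
    P=[]
    for a in angs:
        rr=np.arange(r-w,r+w,.0002); u=[proj(mT,[c0[0]+q*np.cos(a),c0[1]+q*np.sin(a),z]) for q in rr]
        s=[mk[int(round(v)),int(round(x))]>0 if 0<=x<511.4 and 0<=v<383.4 else False for x,v in u]
        k=np.nonzero(s)[0]
        if len(k) and k[-1]<len(s)-5 and k[0]<5: P.append([c0[0]+rr[k[-1]]*np.cos(a),c0[1]+rr[k[-1]]*np.sin(a)])
    return np.array(P)
def fit(P,r):
    return least_squares(lambda x:np.hypot(*(P-x[:2]).T)-r,P.mean(0),loss='soft_l1',f_scale=.0005)
E
python3 - <<'E'
from lidfit import *
a=np.load("w17.npy"); mT=world_from_cam("wrist",{'position':a[:3],'tcp_rot':a[3:]}); im=cv2.imread("pics/w17.png"); yaw=a[5]
# lid: directions in tool: image up=tool +x, image left = tool -y?
A=yaw+np.radians(np.r_[np.arange(-60,-46,2),np.arange(-10,95,3)]) 
for z in (.121,.125,.129):
    P=edge(im,mT,a[:2],.061,z,A); s=fit(P,.061); R_=np.hypot(*(P-s.x).T); print("lid",z,len(P),(s.x-a[:2]).round(4),"resid",(R_-.061).round(4).std(), circ_plane(mT,np.array([proj(mT,[*p,z]) for p in P]),z)[:2])
A=np.radians(np.arange(-130,60,4))
P=edge(im,mT,(.6496,.1653),.058,.055,A); s=fit(P,.058); print("tub",len(P),s.x,np.std(np.hypot(*(P-s.x).T)-.058), np.mean(np.hypot(*(P-s.x).T)))
E
```

```text
lid 0.121 35 [0.0001 0.0007] resid 0.00026933023504650214 (array([0.56470829, 0.20716469]), np.float64(0.061967591053227314))
lid 0.125 35 [ 0.0009 -0.0001] resid 0.00023024388134749462 (array([0.56618346, 0.2082878 ]), np.float64(0.06014453388290316))
lid 0.129 35 [ 0.0019 -0.0011] resid 0.0003425474792057359 (array([0.56762213, 0.20862835]), np.float64(0.0589097702895027))
tub 48 [0.64921484 0.16570754] 0.0003571253759407964 0.05784115026318317
```

Call:
servo_tool --increments '[{"tx":13,"ty":19,"tz":0,"rx":0,"ry":0,"rz":0},{"tx":13,"ty":19,"tz":0,"rx":0,"ry":0,"rz":0},{"tx":13,"ty":19,"tz":0,"rx":0,"ry":0,"rz":0},{"tx":14,"ty":19,"tz":0,"rx":0,"ry":0,"rz":0},{"tx":0,"ty":0,"tz":0,"rx":0,"ry":0,"rz":0},{"tx":0,"ty":0,"tz":15,"rx":0,"ry":0,"rz":0},{"tx":0,"ty":0,"tz":10,"rx":0,"ry":0,"rz":0},{"tx":0,"ty":0,"tz":10,"rx":0,"ry":0,"rz":0},{"tx":0,"ty":0,"tz":0,"rx":0,"ry":0,"rz":0},{"tx":0,"ty":0,"tz":0,"rx":0,"ry":0,"rz":0}]'

```text
clock: 44.75
position: [0.6488, 0.1652, 0.0881]
tcp_rot: [3.142, -0.0, 0.499]
wrist_force: [-0.2, 0.4, -0.6]
finger_gap: 0.222
```

```bash
python3 - <<'E'
from h import *
o=env.observe(); im=env.capture("wrist"); cv2.imwrite("pics/w18.png",im); print(o['position'],o['tcp_rot'],o['wrist_force'],o['q'].round(2))
im=env.capture("side"); cv2.imwrite("pics/s18.png",cv2.resize(im[140:250,120:250],None,fx=5,fy=5,interpolation=cv2.INTER_CUBIC))
E
```

```text
[0.64883175 0.16524253 0.08808919] [ 3.14153846e+00 -4.05121599e-04  4.98907463e-01] [-0.16122281  0.39134195 -0.56549976] [ 0.27  0.69 -0.87  1.45  0.53  1.25 -1.72]
```

View pics/s18.png

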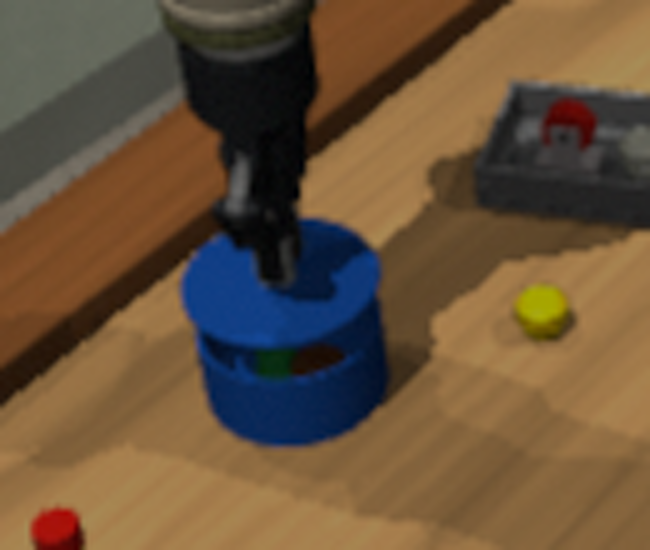

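Call:
servo_tool --increments '[{"tx":0,"ty":0,"tz":8,"rx":0,"ry":0,"rz":0},{"tx":0,"ty":0,"tz":8,"rx":0,"ry":0,"rz":0},{"tx":0,"ty":0,"tz":2,"rx":0,"ry":0,"rz":0},{"tx":0,"ty":0,"tz":1,"rx":0,"ry":0,"rz":0},{"tx":0,"ty":0,"tz":1,"rx":0,"ry":0,"rz":0},{"tx":0,"ty":0,"tz":1,"rx":0,"ry":0,"rz":0},{"tx":0,"ty":0,"tz":1,"rx":0,"ry":0,"rz":0},{"tx":0,"ty":0,"tz":0,"rx":0,"ry":0,"rz":0},{"tx":0,"ty":0,"tz":0,"rx":0,"ry":0,"rz":0},{"tx":0,"ty":0,"tz":0,"rx":0,"ry":0,"rz":0}]'

```text
clock: 46.1
position: [0.6488, 0.1651, 0.0659]
tcp_rot: [3.141, -0.0, 0.499]
wrist_force: [0.0, 0.3, -1.6]
finger_gap: 0.218
```

Call:
servo_tool --increments '[{"tx":0,"ty":0,"tz":1,"rx":0,"ry":0,"rz":0},{"tx":0,"ty":0,"tz":1,"rx":0,"ry":0,"rz":0},{"tx":0,"ty":0,"tz":1,"rx":0,"ry":0,"rz":0},{"tx":0,"ty":0,"tz":1,"rx":0,"ry":0,"rz":0},{"tx":0,"ty":0,"tz":0,"rx":0,"ry":0,"rz":0},{"tx":0,"ty":0,"tz":0,"rx":0,"ry":0,"rz":0},{"tx":0,"ty":0,"tz":0,"rx":0,"ry":0,"rz":0},{"tx":0,"ty":0,"tz":0,"rx":0,"ry":0,"rz":0},{"tx":0,"ty":0,"tz":0,"rx":0,"ry":0,"rz":0},{"tx":0,"ty":0,"tz":0,"rx":0,"ry":0,"rz":0}]'

```text
clock: 47.35
position: [0.6487, 0.1651, 0.0618]
tcp_rot: [3.142, -0.0, 0.499]
wrist_force: [1.2, 0.4, -1.3]
finger_gap: 0.217
```

```bash
python3 - <<'E'
from h import *
im=env.capture("side"); cv2.imwrite("pics/s19.png",cv2.resize(im[140:250,120:250],None,fx=5,fy=5,interpolation=cv2.INTER_CUBIC))
E
```

```text
(no output)
```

View pics/s19.png

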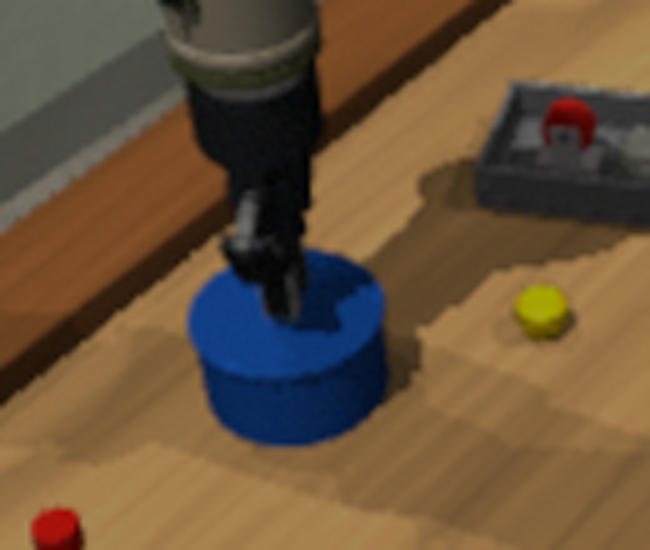

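No contact force yet, and the plug is already below the rim. I'll continue to seating.

Call:
servo_tool --increments '[{"tx":0,"ty":0,"tz":1,"rx":0,"ry":0,"rz":0},{"tx":0,"ty":0,"tz":1,"rx":0,"ry":0,"rz":0},{"tx":0,"ty":0,"tz":1,"rx":0,"ry":0,"rz":0},{"tx":0,"ty":0,"tz":0.5,"rx":0,"ry":0,"rz":0},{"tx":0,"ty":0,"tz":0,"rx":0,"ry":0,"rz":0},{"tx":0,"ty":0,"tz":0,"rx":0,"ry":0,"rz":0},{"tx":0,"ty":0,"tz":0,"rx":0,"ry":0,"rz":0},{"tx":0,"ty":0,"tz":0,"rx":0,"ry":0,"rz":0},{"tx":0,"ty":0,"tz":0,"rx":0,"ry":0,"rz":0},{"tx":0,"ty":0,"tz":0,"rx":0,"ry":0,"rz":0}]'

```text
clock: 48.65
position: [0.6488, 0.1651, 0.0584]
tcp_rot: [3.141, -0.0, 0.499]
wrist_force: [-2.2, -1.3, 2.6]
finger_gap: 0.215
```

It seated at the predicted height (0.0584). Release and lift clear.

Call:
servo_tool --increments '[{"tx":0,"ty":0,"tz":0,"rx":0,"ry":0,"rz":0},{"tx":0,"ty":0,"tz":0,"rx":0,"ry":0,"rz":0},{"tx":0,"ty":0,"tz":0,"rx":0,"ry":0,"rz":0},{"tx":0,"ty":0,"tz":0,"rx":0,"ry":0,"rz":0},{"tx":0,"ty":0,"tz":0,"rx":0,"ry":0,"rz":0},{"tx":0,"ty":0,"tz":-30,"rx":0,"ry":0,"rz":0},{"tx":0,"ty":0,"tz":-40,"rx":0,"ry":0,"rz":0},{"tx":0,"ty":0,"tz":-40,"rx":0,"ry":0,"rz":0},{"tx":-50,"ty":0,"tz":-20,"rx":0,"ry":0,"rz":0},{"tx":-50,"ty":0,"tz":0,"rx":0,"ry":0,"rz":0}]' --fingers 0.6

```text
clock: 49.9
position: [0.5606, 0.1177, 0.1898]
tcp_rot: [3.141, -0.003, 0.499]
wrist_force: [-0.3, -1.4, 1.5]
finger_gap: 0.599
```

Call:
servo_tool --increments '[{"tx":-50,"ty":0,"tz":0,"rx":0,"ry":0,"rz":0},{"tx":0,"ty":0,"tz":0,"rx":0,"ry":0,"rz":0},{"tx":0,"ty":0,"tz":0,"rx":0,"ry":0,"rz":0},{"tx":0,"ty":0,"tz":0,"rx":0,"ry":0,"rz":0},{"tx":0,"ty":0,"tz":0,"rx":0,"ry":0,"rz":0},{"tx":0,"ty":0,"tz":0,"rx":0,"ry":0,"rz":0},{"tx":0,"ty":0,"tz":0,"rx":0,"ry":0,"rz":0},{"tx":0,"ty":0,"tz":0,"rx":0,"ry":0,"rz":0},{"tx":0,"ty":0,"tz":0,"rx":0,"ry":0,"rz":0},{"tx":0,"ty":0,"tz":0,"rx":0,"ry":0,"rz":0}]'

```text
clock: 51.15
position: [0.517, 0.0933, 0.1883]
tcp_rot: [3.141, -0.0, 0.499]
wrist_force: [-0.8, -0.4, -0.3]
finger_gap: 0.6
```

```bash
python3 - <<'E'
from h import *
o=env.observe(); print(o['position'],o['wrist_force'])
im=env.capture("wrist"); cv2.imwrite("pics/w20.png",im); np.save("w20.npy",np.r_[o['position'],o['tcp_rot']])
s=env.capture("side"); cv2.imwrite("pics/s20raw.png",s); cv2.imwrite("pics/s20.png",cv2.resize(s[140:290,110:330],None,fx=3.6,fy=3.6,interpolation=cv2.INTER_CUBIC))
cv2.imwrite("pics/t20.png",env.capture("top"))
E
```

```text
[0.51700639 0.0932768  0.18832749] [-0.83717002 -0.44955002 -0.28761945]
```

View pics/w20.png

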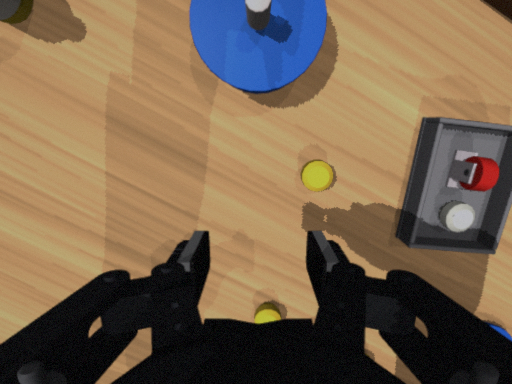

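View pics/s20.png

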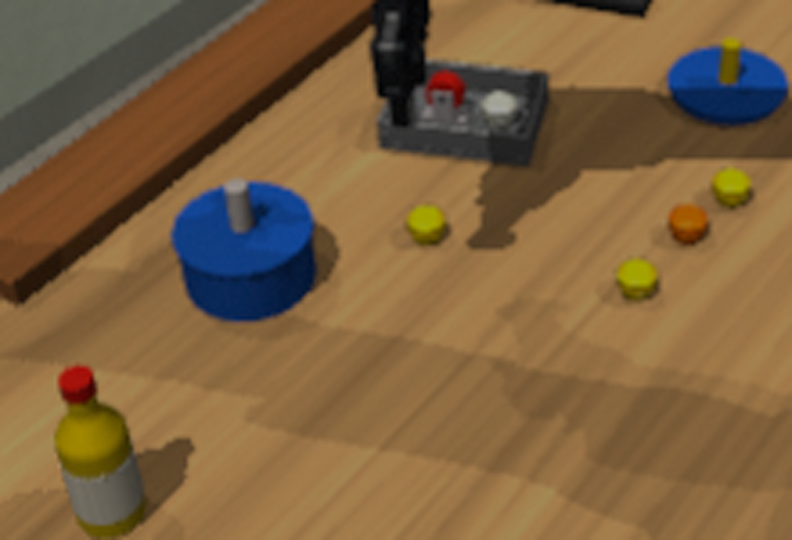

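View pics/t20.png

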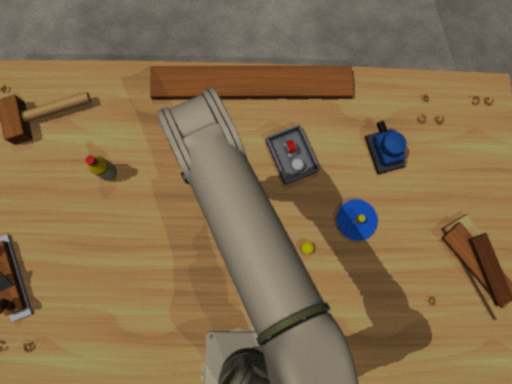

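```bash
python3 - <<'E'
from h import *
mT=world_from_cam("side"); im=cv2.imread("pics/s20raw.png")
for z in (.106,.116): print(z,proj(mT,[.649,.165,z]).round(1), "disc near edge at top", proj(mT,[.649-.061*.58,.165+.061*.815,z-.046]).round(1))
hsv=cv2.cvtColor(im,cv2.COLOR_BGR2HSV); m=cv2.inRange(hsv,(0,0,110),(180,70,255)); m[:185]=0;m[198:]=0;m[:,:168]=0;m[:,184:]=0
cs,_=cv2.findContours(m,cv2.RETR_EXTERNAL,cv2.CHAIN_APPROX_NONE); print("handle",[cv2.boundingRect(c) for c in cs])
# triangulate handle top with wrist
a=np.load("w20.npy"); mW=world_from_cam("wrist",{'position':a[:3],'tcp_rot':a[3:]})
o1,d1=ray(mT,175.3,191.5); o2,d2=ray(mW,258.5,4)
A=np.c_[d1,-d2]; t=np.linalg.lstsq(A,o2-o1,rcond=None)[0]; print("tri",o1+d1*t[0],o2+d2*t[1])
E
python3 - <<'E'
import cv2
im=cv2.imread("pics/s20raw.png"); cv2.imwrite("pics/s20c.png",cv2.resize(im[182:234,150:206],None,fx=11,fy=11,interpolation=cv2.INTER_CUBIC))
E
```

```text
0.106 [175.5 190.4] disc near edge at top [175.  215.2]
0.116 [175.1 187.9] disc near edge at top [174.6 212.8]
handle [(168, 192, 2, 1), (171, 190, 13, 4)]
tri [0.65034267 0.16542359 0.10135325] [0.64822912 0.16412736 0.10048881]
```

View pics/s20c.png

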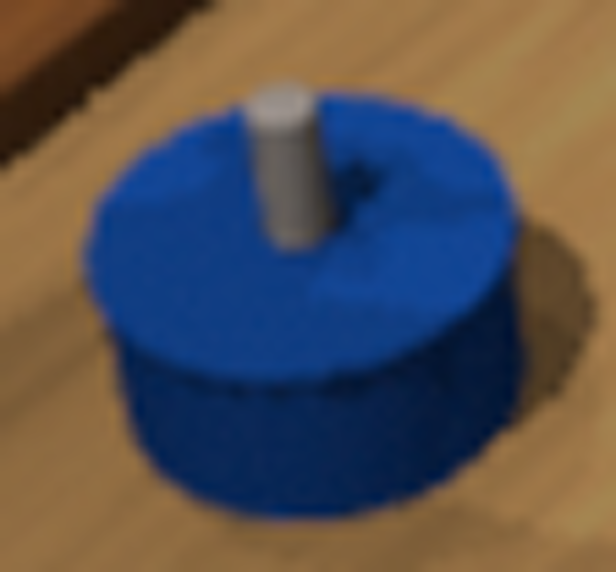

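Handle top at (175.5,191) matches the seated prediction of 190.4 (187.9 would mean the wrong lid). There's no gap under the disc, so I'm handing in.

```bash
python3 - <<'E'
from station import env
print(env.hand_in(), env.observe()['clock'])
E
```

```text
the job is handed in; nothing more can be done
the job is handed in; nothing more can be done
```

Both kits are made up and the job is handed in; the clock read about 51 s of the 147 s. The dark knob and green cap stand side by side in the tub, and the white knob and castor stand in the tray.

**Lid:** The white-handled lid fits and is home on the tub. It went past the rim without resistance and met contact at tool height 0.0584 m, against 0.0583 m expected when home and 0.0683 m for the wrong lid. The last side view shows no gap under it. Its handle top is at row 191, against 190.4 expected when home and 187.9 for the wrong lid. I did not need to try the yellow-handled lid. It stays where it was, about 0.27 m from the tray centre and farther from the tub. In the last views the glue bottle and the sander stand upright where they were.

**Checks that failed or disagreed:**
- **Fingertips:** they stood about 14 mm behind the reported tool point, not 25 mm ahead as stated. My first grip on the white knob slipped off because of this, and I re-gripped lower. For the same reason the castor was probably held by its wheel, not its cheeks.
- **Cameras:** the top and wrist cameras disagreed by 4–6 mm on the tub and tray centres. I went by the wrist camera.
- **Lid height:** a rough two-view estimate put the lid's handle top at 0.101 m, against 0.106 m nominal. That still agrees with the lid being home (the wrong lid would read 0.116 m).

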